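# Cure a batch of walnut knobs under the swing-arm lamp

### The job

Cure this batch of walnut knobs: swing the lamp fully clear of the turntable, stand every small walnut knob upright in a dish of its own, then swing the lamp back so that its arm lines up with the red pointer and let go of it. Then turn the turntable anticlockwise (seen from above) by its blue pins, one click at a time with a pause of about a second at each, three clicks in all, so that every dish takes its turn under the lamp. Finish with the knobs still standing in their dishes and the lamp still on its pointer, which stays as preset; leave the other things on the bench alone.

Things in the scene. Friction and masses are not known exactly. Their poses are not given: they have to be found in the camera images.
- knob0_mid (a point): a loose turned walnut knob (up to four, some may be absent; all alike), 90 g or so, 70 mm high, standing on a 44 mm round foot; its body flares to 60 mm across at 15 to 20 mm up, narrows to a 24 mm wide straight stem from 36 mm up to its flat top at 70 mm (grip it by the stem). Point: on its axis, half-way up (35 mm); z along its axis to the stem end
- knob1_mid (a point): a loose turned walnut knob (up to four, some may be absent; all alike), 90 g or so, 70 mm high, standing on a 44 mm round foot; its body flares to 60 mm across at 15 to 20 mm up, narrows to a 24 mm wide straight stem from 36 mm up to its flat top at 70 mm (grip it by the stem). Point: on its axis, half-way up (35 mm); z along its axis to the stem end
- knob2_mid (a point): a loose turned walnut knob (up to four, some may be absent; all alike), 90 g or so, 70 mm high, standing on a 44 mm round foot; its body flares to 60 mm across at 15 to 20 mm up, narrows to a 24 mm wide straight stem from 36 mm up to its flat top at 70 mm (grip it by the stem). Point: on its axis, half-way up (35 mm); z along its axis to the stem end
- knob3_mid (a point): a loose turned walnut knob (up to four, some may be absent; all alike), 90 g or so, 70 mm high, standing on a 44 mm round foot; its body flares to 60 mm across at 15 to 20 mm up, narrows to a 24 mm wide straight stem from 36 mm up to its flat top at 70 mm (grip it by the stem). Point: on its axis, half-way up (35 mm); z along its axis to the stem end
- dish0 (a point): centre of the floor of one of the turntable's four round dishes, at deck level; dish 58 mm across inside with a 4 mm high white rim and thin cork floor, centre 80 mm from the turntable's axis; turns with the deck
- dish1 (a point): centre of the floor of one of the turntable's four round dishes, at deck level; dish 58 mm across inside with a 4 mm high white rim and thin cork floor, centre 80 mm from the turntable's axis; turns with the deck
- dish2 (a point): centre of the floor of one of the turntable's four round dishes, at deck level; dish 58 mm across inside with a 4 mm high white rim and thin cork floor, centre 80 mm from the turntable's axis; turns with the deck
- dish3 (a point): centre of the floor of one of the turntable's four round dishes, at deck level; dish 58 mm across inside with a 4 mm high white rim and thin cork floor, centre 80 mm from the turntable's axis; turns with the deck
- pin0 (a point): one of the four blue upright round pins on the turntable, each midway between two neighbouring dishes, 16 mm thick, 42 mm high, 138 mm from the axis; the deck is turned by any of these. Point: half-way up the pin (21 mm above the deck)
- pin1 (a point): one of the four blue upright round pins on the turntable, each midway between two neighbouring dishes, 16 mm thick, 42 mm high, 138 mm from the axis; the deck is turned by any of these. Point: half-way up the pin (21 mm above the deck)
- pin2 (a point): one of the four blue upright round pins on the turntable, each midway between two neighbouring dishes, 16 mm thick, 42 mm high, 138 mm from the axis; the deck is turned by any of these. Point: half-way up the pin (21 mm above the deck)
- pin3 (a point): one of the four blue upright round pins on the turntable, each midway between two neighbouring dishes, 16 mm thick, 42 mm high, 138 mm from the axis; the deck is turned by any of these. Point: half-way up the pin (21 mm above the deck)
- deck (a point): centre of the aluminium turntable's deck, on its upright axis, at the deck's top face (45 mm above the bench); deck 304 mm across; a 6 mm high hub cap at the centre
- turntable (a joint): angle of the turntable, rad, 0 at the start, growing anticlockwise seen from above. It clicks into a sprung detent at every quarter turn (0, 1.571, 3.142, 4.712) and, let go within about 0.6 rad of one, pulls itself there; turning takes up to about 3 N at a pin. Stops at -0.3 and 5.1
- lamp_arm (a joint): angle of the lamp's arm about its upright post, rad, growing anticlockwise seen from above; stops at -0.6 and 1.5. Held by friction only (about 1.2 N at the handle): it stays where it is left. Larger angles swing the lamp towards the robot and off the turntable
- lamp_handle (a point): half-way up the orange upright handle on top of the black lamp head at the end of the arm: round, 20 mm thick, 50 mm high, standing on the head's top. 210 mm from the post's axis, 238 mm above the bench; x points from the post along the arm. The lamp head below it is 84 mm across and its underside is 163 mm above the bench
- lamp_pivot (a point): point on the axis of the lamp's upright post (22 mm thick), at the height of the arm, 205 mm above the bench
- pointer (a joint): angle of the red pointer on the same post and from the same zero as lamp_arm, rad (stiff, preset, leave it): the lamp arm is set when the two joints read the same
- pointer_tip (a point): tip of the red pointer, a flat finger reaching 125 mm out from the lamp's post, 55 mm below the arm; x points outwards along it
- coffee_cup: bystander, not to be touched: paper coffee cup with white lid, 82 mm across, 104 mm high; origin at the centre of its underside
- sanding_pad: bystander, not to be touched: red hand sanding pad, 130 x 65 x 12 mm with a knob on top, 42 mm high in all; origin at the centre of its underside
- wax_tin: bystander, not to be touched: low brass-coloured wax tin, 70 mm across, 35 mm high; origin at the centre of its underside
- oil_bottle: bystander, not to be touched: amber oil bottle, 60 mm across, 150 mm high; origin at the centre of its underside
- brush: bystander, not to be touched: brush lying flat, about 200 mm long; origin at the centre of its underside
Mind the look-alikes: they are no part of the job. What is shaped like the part that bears knob1_mid but black or turquoise is not meant.

How it is judged:
On the way, in this order (a step that is already met when the one before it is completed fails the run):
1. the lamp is swung clear of the turntable and let go: its handle is over 0.21 m from the turntable's axis, seen from above (horizontal distance between lamp_handle and deck above 0.21 m and velocity of joint lamp_arm between -0.05 and 0.05 rad/s and contact force between the fingers and lamp_arm below 0.2 N), for 0.2 s.
2. every knob present stands upright in a dish of its own and is let go, the lamp still clear ((horizontal distance between knob0_mid and dish0 below 0.014 m or horizontal distance between knob0_mid and dish1 below 0.014 m or horizontal distance between knob0_mid and dish2 below 0.014 m or horizontal distance between knob0_mid and dish3 below 0.014 m) and z of knob0_mid in the frame of deck between 0.025 and 0.043 m and angle between each of knob0_mid, knob1_mid, knob2_mid, knob3_mid's own z axis and vertical below 0.1 rad and linear speed of each of knob0, knob1, knob2, knob3 below 0.03 m/s and (horizontal distance between knob1_mid and dish0 below 0.014 m or horizontal distance between knob1_mid and dish1 below 0.014 m or horizontal distance between knob1_mid and dish2 below 0.014 m or horizontal distance between knob1_mid and dish3 below 0.014 m) and z of knob1_mid in the frame of deck between 0.025 and 0.043 m and (horizontal distance between knob2_mid and dish0 below 0.014 m or horizontal distance between knob2_mid and dish1 below 0.014 m or horizontal distance between knob2_mid and dish2 below 0.014 m or horizontal distance between knob2_mid and dish3 below 0.014 m) and z of knob2_mid in the frame of deck between 0.025 and 0.043 m and (horizontal distance between knob3_mid and dish0 below 0.014 m or horizontal distance between knob3_mid and dish1 below 0.014 m or horizontal distance between knob3_mid and dish2 below 0.014 m or horizontal distance between knob3_mid and dish3 below 0.014 m) and z of knob3_mid in the frame of deck between 0.025 and 0.043 m and horizontal distance between lamp_handle and deck above 0.21 m and contact force between the fingers and knob0 below 0.2 N and contact force between the fingers and knob1 below 0.2 N and contact force between the fingers and knob2 below 0.2 N and contact force between the fingers and knob3 below 0.2 N), for 0.3 s.
3. the lamp arm stands in line with the red pointer (within 0.09 rad), let go and still (angle between the x axis of lamp_handle and the x axis of pointer_tip, either way round below 0.09 rad and velocity of joint lamp_arm between -0.05 and 0.05 rad/s and contact force between the fingers and lamp_arm below 0.2 N and value of joint turntable between -0.15 and 0.15 rad), for 0.4 s.
4. the turntable rests at its first click on, anticlockwise (within 0.12 rad), with the lamp in line with the pointer (value of joint turntable between 1.4508 and 1.6908 rad and velocity of joint turntable between -0.08 and 0.08 rad/s and angle between the x axis of lamp_handle and the x axis of pointer_tip, either way round below 0.09 rad and velocity of joint lamp_arm between -0.05 and 0.05 rad/s and contact force between the fingers and lamp_arm below 0.2 N), for 0.3 s.
5. the turntable rests at its second click on, anticlockwise (within 0.12 rad), with the lamp in line with the pointer (value of joint turntable between 3.0216 and 3.2616 rad and velocity of joint turntable between -0.08 and 0.08 rad/s and angle between the x axis of lamp_handle and the x axis of pointer_tip, either way round below 0.09 rad and velocity of joint lamp_arm between -0.05 and 0.05 rad/s and contact force between the fingers and lamp_arm below 0.2 N), for 0.3 s.
6. the turntable rests at its third click on, anticlockwise (within 0.12 rad), with the lamp in line with the pointer (value of joint turntable between 4.5924 and 4.8324 rad and velocity of joint turntable between -0.08 and 0.08 rad/s and angle between the x axis of lamp_handle and the x axis of pointer_tip, either way round below 0.09 rad and velocity of joint lamp_arm between -0.05 and 0.05 rad/s and contact force between the fingers and lamp_arm below 0.2 N), for 0.3 s.
At the end, for the whole second after the job is handed in: every knob present stands upright (within 0.1 rad) and at rest on a dish floor, within 14 mm of that dish's centre; the lamp arm is within 0.09 rad of the red pointer, still and let go; the turntable rests at its third click on, within 0.12 rad of 4.712 ((horizontal distance between knob0_mid and dish0 below 0.014 m or horizontal distance between knob0_mid and dish1 below 0.014 m or horizontal distance between knob0_mid and dish2 below 0.014 m or horizontal distance between knob0_mid and dish3 below 0.014 m) and z of knob0_mid in the frame of deck between 0.025 and 0.043 m and angle between each of knob0_mid, knob1_mid, knob2_mid, knob3_mid's own z axis and vertical below 0.1 rad and linear speed of each of knob0, knob1, knob2, knob3 below 0.03 m/s and (horizontal distance between knob1_mid and dish0 below 0.014 m or horizontal distance between knob1_mid and dish1 below 0.014 m or horizontal distance between knob1_mid and dish2 below 0.014 m or horizontal distance between knob1_mid and dish3 below 0.014 m) and z of knob1_mid in the frame of deck between 0.025 and 0.043 m and (horizontal distance between knob2_mid and dish0 below 0.014 m or horizontal distance between knob2_mid and dish1 below 0.014 m or horizontal distance between knob2_mid and dish2 below 0.014 m or horizontal distance between knob2_mid and dish3 below 0.014 m) and z of knob2_mid in the frame of deck between 0.025 and 0.043 m and (horizontal distance between knob3_mid and dish0 below 0.014 m or horizontal distance between knob3_mid and dish1 below 0.014 m or horizontal distance between knob3_mid and dish2 below 0.014 m or horizontal distance between knob3_mid and dish3 below 0.014 m) and z of knob3_mid in the frame of deck between 0.025 and 0.043 m and angle between the x axis of lamp_handle and the x axis of pointer_tip, either way round below 0.09 rad and velocity of joint lamp_arm between -0.05 and 0.05 rad/s and contact force between the fingers and lamp_arm below 0.2 N and velocity of joint turntable between -0.08 and 0.08 rad/s and value of joint turntable between 4.592 and 4.832 rad); the robot touches nothing.
It fails at once if one of the bystanders on the bench is knocked (moved over 30 mm) (distance of any of coffee_cup, sanding_pad, wax_tin, oil_bottle, brush from where it was at the start of the episode above 0.03 m).
It fails at once if the red pointer is turned from its preset (its tip moved over 6 mm) (distance of pointer_tip from where it was at the start of the episode above 0.006 m).
Of knob0, knob1, knob2, knob3 only 2 to 4 are there at a start; the rules pass over those that are not, and their reading is None.
At some moment in a run one of knob0, knob1, knob2, knob3 may be knocked a few centimetres aside while the robot is not near it.
It also fails if it takes over 210 s, if anything falls off the work surface, if the arm or the gripper's body presses on something with over 40 N, if the wrist force passes 120 N, or if a joint passes its speed limit or range.

### The arm

A 7-joint arm with a two-finger parallel gripper is mounted at the origin on the work surface. World frame = base frame: x ahead of the robot, y to its left, z up, the work surface at z = 0. Lengths are in m, angles in rad, forces in N, time in s.
With the tool pointing down it reaches from about 0.4 to 0.85 m from the base axis. Payload 10.4 kg.
Tool frame: the origin (TCP) lies between the finger pads; the fingertips stand 19 mm ahead of it and the grasp point (between the pads) is the TCP; z points along the fingers, x is the direction in which the jaws open and shut, and the axes are right-handed (so a half turn about z gives the same grasp; the last joint's range is limited). The gripper opens to 87 mm and grips with 3 to 60 N. Pads are 19 mm wide; open, the fingers measure 117 mm over their backs; the gripper's body (75 mm by 190 mm) begins 51 mm behind the grasp point.
Start: joints at [-1.333, 0.332, -0.065, 1.46, 0.022, 1.35, -0.088], TCP at [0.161, 0.604, 0.242] pointing down, gripper open.
Joint ranges: [-2.6, 2.6], [-0.5, 2.12], [-1.47, 1.34], [0.16, 2.42], [-1.27, 4.41], [0.06, 2.06], [-2.6, 2.6]. Speed limits (rad/s): [2.22, 2.22, 2.79, 2.79, 3.14, 3.14, 3.14].

### API

Orientations are given as a unit quaternion [x, y, z, w].
In Python, from bench import * gives the robot as it stands.
- The arm moves only by the tool step_arm, never from a script. Its argument "commands" is a list of rows, each a list of 6 numbers: the shift along the tool's x, y, z in m, then the turn, a rotation vector about the tool's x, y, z in rad. In form: [[tx, ty, tz, rx, ry, rz], ...]. A call has 1 to 12 rows; each row shifts and turns the commanded pose from where the row before left it, along the tool's axes as they then stand; what a row does not reach is not made up. A row lasts 1/10 s, in which the tool goes at most 50 mm and 8.59 degrees, less where a joint would pass 70% of its speed; a pose out of reach is approached as far as the arm can. A call with a gripper value outside its range is refused whole. "gripper" is the opening, from 0 (shut) to 1 (fully open), set as the call begins (left out, the last holds). The fingers move at their own pace and stop on an object; "grip_force" is the grip in N (left out, the last holds). Time passes only in rows, so rows that do not move let the fingers close. It gives the time, the measured TCP pose, the force and the opening at its end, in the units of the state.
- read_state(): the state, without advancing time (a new reading comes with each control period).
- camera(name): name is "scene" or "top" or "wrist"; returns the picture (400x640x3 uint8, red, green, blue); there is no depth.
- get_calibration(name): a dict with "fx", "fy", "cx", "cy" (pixels), "R" (3x3) and "t" (3): a world point X has camera coordinates R X + t. Camera axes: x right, y down, z forward; pixel columns grow to the right and rows downward; lengths in m; the calibration is good to about 2 mm. The wrist camera is an equidistant fisheye: a pixel r from the principal point sees the ray r / f radians off the axis. A picture is of the moment at which its call begins: read the wrist's pose just before it. get_calibration takes no time and is no camera call; for the wrist camera it gives the pose at the moment of the call.
- close_job(): hands the job in, once; it reports no verdict.
The state is a dict: "time": time; "joint_positions": joint angles; "joint_vel": joint speeds; "joint_torque": joint torques, N m; "ee_pos": TCP position; "eef_rot": TCP orientation; "ft_force": force on the tool from outside, world axes, zero at the start; "torque": the same for the moment, N m; "width": finger opening in m.
Only numpy, scipy, OpenCV 4.12 (cv2) and the standard library are available. Lean on these libraries where they do the work, as an engineer would, in place of code of your own. Each camera call takes 0.05 s, during which the arm holds its last target. There are 200 camera calls.

## Working session

There is one attempt and no reset: what is moved stays moved. The work goes in short steps, Python scripts to look and compute and a tool call to move; the robot and the scene stay as the last step left them, time stands still between calls to the robot, and variables do not carry over. Pictures are saved under pics/ and viewed, on a budget of 14 in all, crops included, one or two more only if the job needs it, and the job is handed in when it is done.

Besides the shell and the picture viewer there is one more tool, called as name([rows], argument=value, ...), one row to a line, values as JSON. step_arm: Moves the arm, as the interface text tells. Its arguments: {"type":"object","properties":{"commands":{"type":"array","items":{"type":"array","items":{"type":"number"}}},"gripper":{"type":"number"},"grip_force":{"type":"number"}},"required":["commands"]}

```bash
ls; mkdir -p pics
python3 - <<'E'
from bench import *
import cv2
s=read_state();print({k:np.round(v,3) if not isinstance(v,float) else v for k,v in s.items()} if 'np' in globals() else s)
for n in ("scene","top"):
    cv2.imwrite(f"pics/{n}0.png",camera(n)[:,:,::-1]);c=get_calibration(n);print(n,c)
E
```

```text
pics
{'time': 0.0, 'joint_positions': array([-1.33259283,  0.33291689, -0.0646824 ,  1.46097979,  0.02162109,
        1.3498831 , -0.08849235]), 'joint_vel': array([-0.00135888,  0.00132068,  0.00119524,  0.0006491 , -0.0011155 ,
        0.00086401,  0.00135068]), 'joint_torque': array([-3.44219252e-04, -6.23263335e+01,  2.44027027e-02, -3.89895165e+01,
       -6.12960686e-02,  3.97766777e-02,  1.52953635e-04]), 'ee_pos': array([0.16108644, 0.60349863, 0.2407074 ]), 'eef_rot': array([ 7.93044577e-01,  6.09163149e-01, -5.61033720e-04,  4.90998488e-04]), 'ft_force': array([0.87221438, 1.12736375, 0.32721502]), 'torque': array([0.01410051, 0.04841668, 0.03166557]), 'width': 0.08708834827465078}
scene {'fx': 449.88432711125876, 'fy': 449.88432711125876, 'cx': 324.9900152814935, 'cy': 201.76441263845382, 'R': array([[-0.89735258,  0.44122321,  0.00896832],
       [ 0.24658192,  0.51814092, -0.81897945],
       [-0.3659996 , -0.7327019 , -0.57375276]]), 't': array([0.48226996, 0.00370661, 1.46829277])}
top {'fx': 388.456004250696, 'fy': 388.456004250696, 'cx': 321.35185354238183, 'cy': 198.05138869350887, 'R': array([[ 0.01109303, -0.9999179 ,  0.0064135 ],
       [-0.98113353, -0.01212223, -0.19295087],
       [ 0.19301278, -0.00415209, -0.98118746]]), 't': array([-0.02568024,  0.5290296 ,  1.30656621])}
```

View pics/scene0.png

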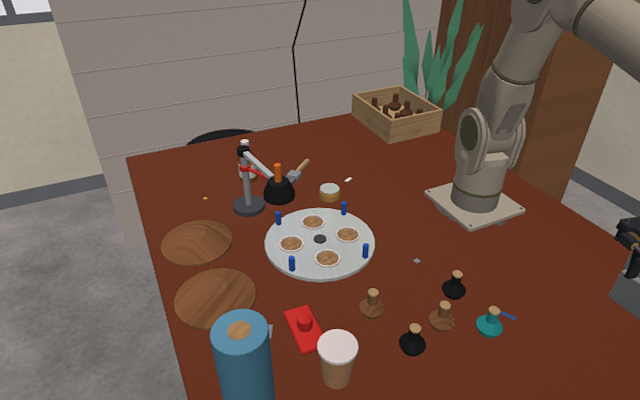

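View pics/top0.png

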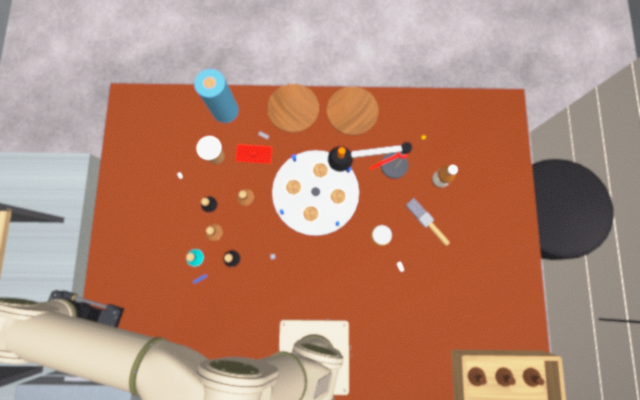

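```bash
cat > h.py <<'E'
from bench import *
import numpy as np, cv2
from scipy.spatial.transform import Rotation as Ro
def ray(name,u,v,c=None):
    c=c or get_calibration(name); R=np.array(c["R"]);t=np.array(c["t"])
    x=(u-c["cx"])/c["fx"];y=(v-c["cy"])/c["fy"]
    if name=="wrist":
        r=np.hypot(x,y); d=np.array([x/r*np.sin(r),y/r*np.sin(r),np.cos(r)]) if r>1e-9 else np.array([0,0,1.])
    else: d=np.array([x,y,1.])
    return -R.T@t, R.T@(d/np.linalg.norm(d))
def onz(name,u,v,z,c=None):
    o,d=ray(name,u,v,c); return o+d*(z-o[2])/d[2]
def tri(a,b):
    (o1,d1),(o2,d2)=a,b
    s=np.linalg.lstsq(np.c_[d1,-d2],o2-o1,rcond=None)[0]
    p,q=o1+s[0]*d1,o2+s[1]*d2
    return (p+q)/2,np.linalg.norm(p-q)
def proj(name,X,c=None):
    c=c or get_calibration(name); p=np.array(c["R"])@X+c["t"]
    if name=="wrist":
        th=np.arctan2(np.hypot(p[0],p[1]),p[2]); k=th/np.hypot(p[0],p[1])
        return np.array([c["cx"]+c["fx"]*k*p[0],c["cy"]+c["fy"]*k*p[1]])
    return np.array([c["cx"]+c["fx"]*p[0]/p[2],c["cy"]+c["fy"]*p[1]/p[2]])
def blobs(img,lo,hi,amin=5):
    hsv=cv2.cvtColor(img,cv2.COLOR_RGB2HSV); m=cv2.inRange(hsv,np.array(lo),np.array(hi))
    n,l,st,ce=cv2.connectedComponentsWithStats(m)
    return [(np.round(ce[i],1),int(st[i,4]),st[i,:4]) for i in range(1,n) if st[i,4]>=amin]
def totool(dw,s=None):
    s=s or read_state(); return Ro.from_quat(s["eef_rot"]).inv().apply(dw)
E
python3 - <<'E'
from h import *
np.set_printoptions(precision=3,suppress=True)
T=cv2.imread("pics/top0.png")[:,:,::-1];S=cv2.imread("pics/scene0.png")[:,:,::-1]
for n,I in (("top",T),("scene",S)):
    for nm,lo,hi in (("blue",(105,150,80),(125,255,255)),("orange",(6,200,180),(16,255,255)),("red",(0,225,170),(4,255,255)),("white",(0,0,215),(180,30,255))):
        for b in blobs(I,lo,hi): print(n,nm,b[0],b[1],b[2],onz(n,*b[0],0.066 if nm=="blue" else .238 if nm=="orange" else 0.045))
for nm,u,v,z in (("knobA top",244,193,.07),("knobB",211,229,.07),("black1",205,201,.07),("black2",228,255,.07),("teal",191,256,.07),("deck",316,192,.05),("post",407,147,.21),("base",395,168,0.01),("box",505,377,.05),("d1",320,170,.046),("d2",338,196,.046),("d3",310,213,.046),("d4",293,186,.046),("ptip",370,167,.15),("proot",403,155,.15)): print(nm,onz("top",u,v,z))
for nm,u,v,z in (("knobA top",374,293,.07),("knobB",445,305,.07)): print(nm,onz("scene",u,v,z))
E
```

```text
top blue [293.6 157.3] 7 [293 156   2   4] [0.672 0.08  0.066]
top blue [348.1 168.3] 9 [347 167   3   4] [ 0.634 -0.112  0.066]
top orange [421.  137.3] 6 [420 135   3   5] [ 0.689 -0.326  0.238]
top orange [425.  137.2] 8 [424 134   3   7] [ 0.689 -0.339  0.238]
top orange [265.5 145. ] 8 [262 145   8   1] [0.657 0.156 0.238]
top orange [341.1 151.2] 29 [338 147   7  10] [ 0.641 -0.078  0.238]
top orange [272.1 152.9] 7 [272 150   2   6] [0.632 0.134 0.238]
top orange [234.7 153.7] 6 [234 152   2   5] [0.628 0.249 0.238]
top orange [270.  162.3] 6 [268 160   4   5] [0.602 0.14  0.238]
top orange [255. 163.] 5 [253 163   5   1] [0.599 0.185 0.238]
top orange [369.2 168.4] 12 [368 165   4   7] [ 0.587 -0.164  0.238]
top orange [454.2 176.9] 9 [453 176   4   4] [ 0.563 -0.423  0.238]
top red [253.7 153. ] 345 [237 145  35  18] [0.692 0.225 0.045]
top white [387.6   1.1] 9 [386   0   4   4] [ 1.318 -0.27   0.045]
top white [400.6  19.2] 659 [384   0  36  43] [ 1.24  -0.318  0.045]
top white [106.5   6. ] 6 [106   5   2   3] [1.279 0.822 0.045]
top white [111.3   7.4] 14 [109   6   6   
[... 3763 characters left out ...]
179. ] 6 [346 178   5   3] [ 0.335 -0.241  0.045]
scene white [322.2 344.1] 57 [318 331  14  29] [0.699 0.315 0.045]
scene white [336. 330.] 7 [333 330   7   1] [0.656 0.295 0.045]
scene white [332.  360.6] 5 [330 360   5   2] [0.699 0.36  0.045]
knobA top [0.54  0.248 0.07 ]
knobB [0.414 0.353 0.07 ]
black1 [0.51 0.38 0.07]
black2 [0.328 0.291 0.07 ]
teal [0.323 0.414 0.07 ]
deck [ 0.551 -0.     0.05 ]
post [ 0.666 -0.288  0.21 ]
base [ 0.653 -0.288  0.01 ]
box [-0.05  -0.617  0.05 ]
d1 [ 0.632 -0.014  0.046]
d2 [ 0.538 -0.078  0.046]
d3 [0.477 0.019 0.046]
d4 [0.573 0.081 0.046]
ptip [ 0.616 -0.178  0.15 ]
proot [ 0.659 -0.288  0.15 ]
knobA top [0.537 0.256 0.07 ]
knobB [0.412 0.357 0.07 ]
```

step_arm([
  [0,0,-0.016,0,0,0.131],
  [0,0,-0.016,0,0,0.131],
  [0,0,-0.016,0,0,0.131],
  [0,0,-0.016,0,0,0.131],
  [0,0,-0.016,0,0,0.131],
  [0,0,-0.016,0,0,0.131],
  [0,0,-0.016,0,0,0.131],
  [0,0,-0.016,0,0,0.131],
  [0,0,-0.016,0,0,0.131],
  [0,0,-0.016,0,0,0.131],
])

```text
time: 1.1
ee_pos: [0.1611, 0.6037, 0.4018]
eef_rot: [1.0, -0.003, -0.0, 0.0]
ft_force: [-0.0, 0.1, 0.4]
width: 0.0868
```

step_arm([
  [0.024,0.038,0,0,0,0],
  [0.024,0.038,0,0,0,0],
  [0.024,0.038,0,0,0,0],
  [0.024,0.038,0,0,0,0],
  [0.024,0.038,0,0,0,0],
  [0.024,0.038,0,0,0,0],
  [0.024,0.038,0,0,0,0],
  [0.024,0.038,0,0,0,0],
  [0.024,0.038,0,0,0,0],
  [0.024,0.038,0,0,0,0],
  [0.024,0.038,0,0,0,0],
  [0.024,0.038,0,0,0,0],
])

```text
time: 2.3
ee_pos: [0.4497, 0.146, 0.4014]
eef_rot: [1.0, 0.0, -0.0, -0.0]
ft_force: [1.2, 1.2, 0.2]
width: 0.0872
```

step_arm([
  [0.024,0.038,0,0,0,0],
  [0.024,0.038,0,0,0,0],
  [0.024,0.038,0,0,0,0],
  [0.024,0.038,0,0,0,0],
  [0.024,0.038,0,0,0,0],
  [0,0,0,0,0,0],
])

```text
time: 2.9
ee_pos: [0.57, -0.0481, 0.4003]
eef_rot: [1.0, -0.004, -0.001, 0.002]
ft_force: [-0.4, 0.1, 0.6]
width: 0.0875
```

Run:
```python
from h import *
np.set_printoptions(precision=4,suppress=True)
s=read_state();c=get_calibration("wrist");I=camera("wrist");print(s["time"],s["ee_pos"],s["eef_rot"],s["ft_force"],s["joint_positions"]);print(c)
cv2.imwrite("pics/w1.png",I[:,:,::-1])
np.save("w1.npy",c,allow_pickle=True)
for nm,X in (("handle",(.641,-.078,.238)),("post",(.663,-.288,.205)),("ptip",(.616,-.178,.15))): print(nm,proj("wrist",np.array(X),c))
```

```text
2.9 [ 0.57   -0.0481  0.4003] [ 1.     -0.004  -0.0008  0.002 ] [-0.4441  0.0852  0.5518] [-0.685   0.2217  0.8504  1.354  -0.1621  1.6402  0.1338]
{'fx': 309.70691628693146, 'fy': 309.70691628693146, 'cx': 318.58937988107164, 'cy': 195.01887097114366, 'R': array([[ 1.    , -0.0072, -0.0022],
       [-0.0062, -0.9573,  0.2892],
       [-0.0042, -0.2892, -0.9573]]), 't': array([-0.5701, -0.1228,  0.5305])}
handle [385.5849 210.8244]
post [383.0987 337.0274]
ptip [351.3353 255.9328]
```

View pics/w1.png

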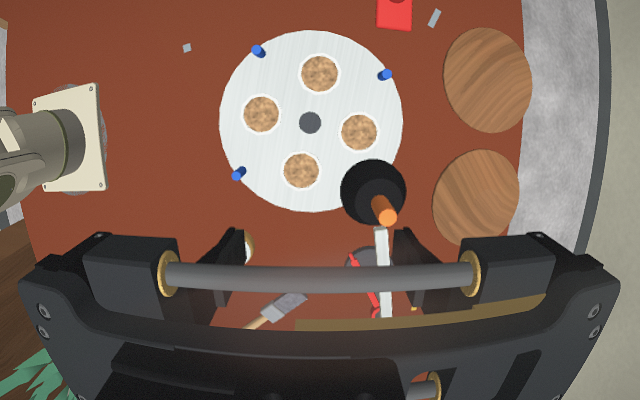

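Run:
```python
from h import *
np.set_printoptions(precision=4,suppress=True)
c=np.load("w1.npy",allow_pickle=True).item();I=cv2.imread("pics/w1.png")[:,:,::-1]
for u,v in ((319,74),(261,114),(359,131),(301,170),(310,122)): print("dish",onz("wrist",u,v,.047,c))
for u,v in ((387.5,217),): print("handle top",onz("wrist",u,v,.263,c))
hsv=cv2.cvtColor(I,cv2.COLOR_RGB2HSV)
m=cv2.inRange(hsv,(0,190,120),(6,255,255))|cv2.inRange(hsv,(175,190,120),(180,255,255))
m[:240]=0;m[:,:330]=0;m[:,400:]=0
ys,xs=np.nonzero(m);print(len(xs))
P=np.array([onz("wrist",x,y,.15,c)[:2] for x,y in zip(xs,ys)]);
n,l,st,ce=cv2.connectedComponentsWithStats(m)
for i in range(1,n):
    if st[i,4]>8:
        q=np.array([onz("wrist",x,y,.15,c)[:2] for y,x in zip(*np.nonzero(l==i))]);print(st[i],q.mean(0),q.min(0),q.max(0))
T=cv2.imread("pics/top0.png")[:,:,::-1];hsv=cv2.cvtColor(T,cv2.COLOR_RGB2HSV)
m=cv2.inRange(hsv,(0,215,150),(5,255,255))|cv2.inRange(hsv,(176,200,150),(180,255,255));m[:,:360]=0;m[:,412:]=0;m[:145]=0;m[185:]=0
n,l,st,ce=cv2.connectedComponentsWithStats(m)
for i in range(1,n):
    if st[i,4]>8:
        q=np.array([onz("top",x,y,.15)[:2] for y,x in zip(*np.nonzero(l==i))]);v=cv2.fitLine(q.astype(np.float32),cv2.DIST_L2,0,.01,.01).ravel();print("top",st[i],q[np.argmax(q[:,1])],q.mean(0),v,np.degrees(np.arctan2(v[1],v[0])))
```

```text
dish [0.5714 0.0802 0.047 ]
dish [0.4782 0.0182 0.047 ]
dish [ 0.6348 -0.0111  0.047 ]
dish [ 0.5409 -0.0748  0.047 ]
dish [0.5566 0.0034 0.047 ]
handle top [ 0.6376 -0.0754  0.263 ]
0
top [372 162   9   7  27] [ 0.6128 -0.1846] [ 0.6227 -0.1977] [ 0.5254 -0.8509  0.6227 -0.1977] -58.304443
```

step_arm([
  [0.035,0.014,0,0,0,0],
  [0.035,0.014,0,0,0,0],
  [0,0,0.03,0,0,0],
  [0,0,0.03,0,0,0],
  [0,0,0.03,0,0,0],
  [0,0,0.03,0,0,0],
  [0,0,0.03,0,0,0],
  [0,0,0.007,0,0,0],
  [0,0,0,0,0,0],
])

```text
time: 3.85
ee_pos: [0.6387, -0.0688, 0.2441]
eef_rot: [1.0, 0.001, -0.001, -0.0]
ft_force: [-0.1, 0.0, 0.7]
width: 0.0869
```

step_arm([
  [0,0,0,0,0,0],
  [0,0,0,0,0,0],
  [0,0,0,0,0,0],
  [0,0,0,0,0,0],
  [0,0,0,0,0,0],
  [0,0,0,0,0,0],
], gripper=0, grip_force=8)

```text
time: 4.45
ee_pos: [0.6392, -0.0702, 0.2446]
eef_rot: [1.0, -0.0, 0.0, -0.0]
ft_force: [-0.5, -0.7, 0.3]
width: 0.0469
```

Run:
```python
from h import *
np.set_printoptions(precision=4,suppress=True)
s=read_state();print(s["time"],s["ee_pos"],s["eef_rot"],s["ft_force"],s["width"],s["joint_positions"])
c=get_calibration("wrist");I=camera("wrist");np.save("w2.npy",c,allow_pickle=True)
cv2.imwrite("pics/w2.png",I[:,:,::-1])
```

```text
4.45 [ 0.6392 -0.0702  0.2446] [ 1.     -0.      0.0001 -0.    ] [-0.4714 -0.6723  0.341 ] 0.046920718945359104 [-0.5488  0.4599  0.8199  1.441  -0.3366  1.3853  0.2806]
```

View pics/w2.png

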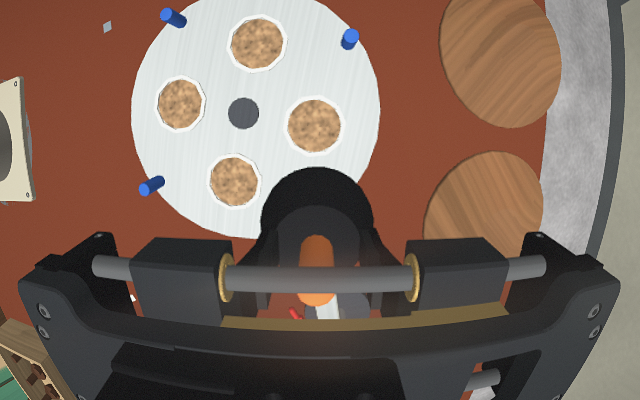

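step_arm([
  [0,0.005,0,0,0,0],
  [0,0,0,0,0,0],
  [0,0,0,0,0,0],
  [0,0,0,0,0,0],
  [0,0,0,0,0,0],
  [0,0,0,0,0,0],
  [0,0,0,0,0,0],
])

```text
time: 5.2
ee_pos: [0.639, -0.0755, 0.2445]
eef_rot: [1.0, -0.0, -0.0, 0.0]
ft_force: [-0.5, -2.9, 0.2]
width: 0.0192
```

Run:
```python
from h import *
s=read_state();print(s["time"],s["ee_pos"],s["width"])
p=np.array([.664,-.288]);h=s["ee_pos"][:2]
print(np.linalg.norm(h-p))
a0=np.arctan2(*(h-p)[::-1]);print(np.degrees(a0))
A=np.radians(np.linspace(np.degrees(a0),172,13));r=.21
P=p+r*np.c_[np.cos(A),np.sin(A)];D=np.diff(P,axis=0);print(np.round(np.c_[D[:,0],-D[:,1]],3).tolist(),P[-1],np.linalg.norm(P[-1]-[.555,.001]))
```

```text
5.2 [ 0.63901849 -0.07553328  0.24448685] 0.01923410709370125
0.21393032273873616
96.70595955524512
[[-0.023, 0.004], [-0.022, 0.006], [-0.021, 0.009], [-0.02, 0.011], [-0.019, 0.013], [-0.017, 0.015], [-0.016, 0.017], [-0.014, 0.019], [-0.011, 0.02], [-0.009, 0.021], [-0.007, 0.022], [-0.004, 0.023]] [ 0.45604371 -0.25877365] 0.2779832671555577
```

step_arm([
  [-0.023,0.004,0,0,0,0],
  [-0.022,0.006,0,0,0,0],
  [-0.021,0.009,0,0,0,0],
  [-0.02,0.011,0,0,0,0],
  [-0.019,0.013,0,0,0,0],
  [-0.017,0.015,0,0,0,0],
  [0,0,0,0,0,0],
])

```text
time: 5.9
ee_pos: [0.5149, -0.1346, 0.2447]
eef_rot: [1.0, -0.001, -0.0, -0.001]
ft_force: [-1.8, 0.2, -1.5]
width: 0.0196
```

step_arm([
  [-0.016,0.017,0,0,0,0],
  [-0.014,0.019,0,0,0,0],
  [-0.011,0.02,0,0,0,0],
  [-0.009,0.021,0,0,0,0],
  [-0.005,0.015,0,0,0,0],
  [0,0,0,0,0,0],
  [0,0,0,0,0,0],
])

```text
time: 6.6
ee_pos: [0.4627, -0.2266, 0.245]
eef_rot: [1.0, -0.001, 0.001, 0.001]
ft_force: [5.7, -3.1, -1.9]
width: 0.019
```

step_arm([
  [0,0,0,0,0,0],
  [0,0,0,0,0,0],
  [0,0,0,0,0,0],
  [0,0,0,0,0,0],
  [0,0,0,0,0,0],
  [0,0,0,0,0,0],
  [0,0,0,0,0,0],
], gripper=0.7)

```text
time: 7.3
ee_pos: [0.4621, -0.2251, 0.2445]
eef_rot: [1.0, 0.0, -0.0, -0.0]
ft_force: [0.3, 0.1, 0.1]
width: 0.0592
```

step_arm([
  [0,0,-0.03,0,0,0],
  [0,0,-0.03,0,0,0],
  [0,0,-0.03,0,0,0],
  [0,0,-0.03,0,0,0],
  [0,0,-0.03,0,0,0],
  [0,0,0,0,0,0],
])

```text
time: 7.9
ee_pos: [0.4631, -0.2257, 0.3978]
eef_rot: [1.0, -0.0, 0.002, 0.0]
ft_force: [-0.1, 0.3, -0.1]
width: 0.0605
```

Run:
```python
from h import *
s=read_state();print(s["time"],s["ee_pos"],s["width"],s["joint_positions"])
c=get_calibration("wrist");I=camera("wrist");np.save("w3.npy",c,allow_pickle=True)
T=camera("top");cv2.imwrite("pics/top3.png",T[:,:,::-1]);cv2.imwrite("pics/w3.png",I[:,:,::-1])
cv2.imwrite("pics/v3.png",np.vstack([I[:,:,::-1][:, :],cv2.resize(T[90:290,150:470],(640,400))[:,:,::-1]])[:600] if 0 else np.hstack([cv2.resize(I[150:400],(480,187)),]) [:,:,::-1])
```

```text
7.9 [ 0.46314045 -0.22572331  0.39783625] 0.060476390961146584 [-0.58158056  0.0214933   0.98243189  1.51068375 -0.01891806  1.61426085
  0.39981181]
```

View pics/w3.png

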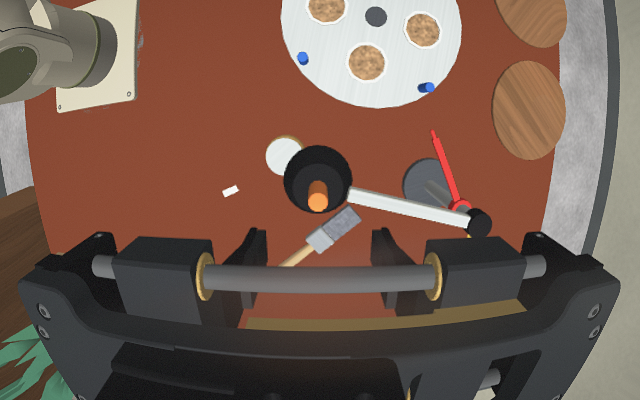

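Run:
```python
from h import *
np.set_printoptions(precision=4,suppress=True)
c=np.load("w3.npy",allow_pickle=True).item();I=cv2.imread("pics/w3.png")[:,:,::-1]
tip=onz("wrist",433,131,.15,c);root=onz("wrist",461,206,.15,c);h=onz("wrist",317.5,206,.263,c);print(tip,root,h)
for z in(.21,.22,.23): print("cap",onz("wrist",479,222,z,c))
hsv=cv2.cvtColor(I,cv2.COLOR_RGB2HSV)
m=cv2.inRange(hsv,(0,200,150),(3,255,255))|cv2.inRange(hsv,(175,190,120),(180,255,255))
m[:120]=0;m[205:]=0;m[:,:415]=0;m[:,475:]=0
ys,xs=np.nonzero(m);q=np.array([onz("wrist",x,y,.15,c)[:2] for x,y in zip(xs,ys)])
v=cv2.fitLine(q.astype(np.float32),cv2.DIST_L2,0,.01,.01).ravel();print(len(q),v,"heading",np.degrees(np.arctan2(v[1],v[0])),q[np.argmax(q[:,1])])
for p in (root[:2],np.array([.664,-.288])):
  print("tip heading",np.degrees(np.arctan2(*(tip[:2]-p)[::-1])),np.linalg.norm(tip[:2]-p),"handle",np.degrees(np.arctan2(*(h[:2]-p)[::-1])),np.linalg.norm(h[:2]-p))
T=cv2.imread("pics/top3.png")
cv2.imwrite("pics/t3z.png",cv2.resize(T[90:290,150:470],(800,500),interpolation=cv2.INTER_CUBIC))
```

```text
[ 0.6151 -0.1749  0.15  ] [ 0.6692 -0.2792  0.15  ] [ 0.4633 -0.2398  0.263 ]
cap [ 0.6677 -0.2805  0.21  ]
cap [ 0.6615 -0.2764  0.22  ]
cap [ 0.6553 -0.2724  0.23  ]Traceback (most recent call last):
  File "<stdin>", line 10, in <module>
cv2.error: OpenCV(4.12.0) /io/opencv/modules/imgproc/src/linefit.cpp:618: error: (-215:Assertion failed) npoints2 >= 0 || npoints3 >= 0 in function 'fitLine'
```

Run:
```python
from h import *
np.set_printoptions(precision=4,suppress=True)
c=np.load("w3.npy",allow_pickle=True).item();I=cv2.imread("pics/w3.png").astype(int)
m=(I[...,2]>150)&(I[...,1]<70)&(I[...,0]<70)
m[:120]=0;m[202:]=0;m[:,:420]=0;m[:,470:]=0
ys,xs=np.nonzero(m);q=np.array([onz("wrist",x,y,.15,c)[:2] for x,y in zip(xs,ys)])
v=cv2.fitLine(q.astype(np.float32),cv2.DIST_L2,0,.01,.01).ravel();print(len(q),v,"heading",np.degrees(np.arctan2(v[1],v[0])),q[np.argmax(q[:,1])])
print(proj("wrist",np.array([.4625,-.2255,.263]),c),proj("wrist",np.array([.4625,-.2255,.213]),c))
p=np.array([.6645,-.284]);d=q[np.argmax(q[:,1])]-p;print(np.degrees(np.arctan2(d[1],d[0])),np.linalg.norm(d))
print("perp dist of pivot from line",np.cross(v[:2],p-v[2:]))
T=cv2.imread("pics/top3.png")
cv2.imwrite("pics/t3z.png",cv2.resize(T[90:290,150:470],(800,500),interpolation=cv2.INTER_CUBIC))
```

```text
112 [ 0.4587 -0.8886  0.6352 -0.2218] heading -62.696175 [ 0.615  -0.1723]
[316.6187 191.4477] [316.7083 178.7814]
113.90720805693556 0.12218597402745494
perp dist of pivot from line -0.0025089004164086867<stdin>:10: DeprecationWarning: Arrays of 2-dimensional vectors are deprecated. Use arrays of 3-dimensional vectors instead. (deprecated in NumPy 2.0)
```

View pics/t3z.png

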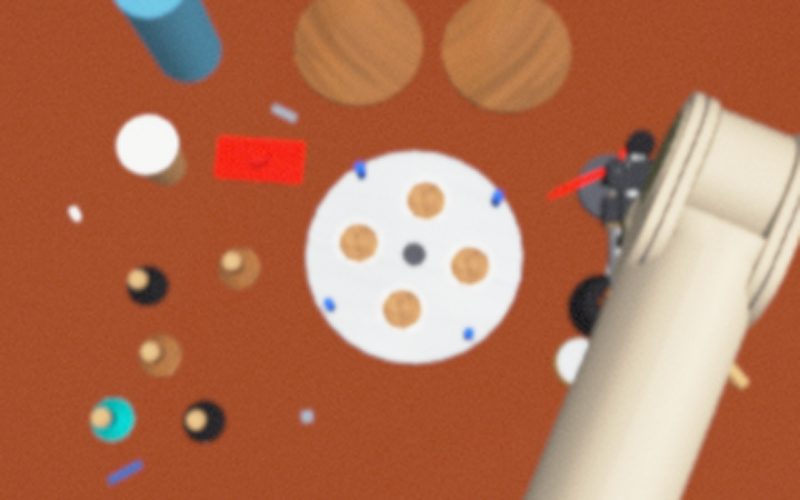

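step_arm([
  [0.0077,-0.0478,0,0,0,0],
  [0.0077,-0.0478,0,0,0,0],
  [0.0077,-0.0478,0,0,0,0],
  [0.0077,-0.0478,0,0,0,0],
  [0.0077,-0.0478,0,0,0,0],
  [0.0077,-0.0478,0,0,0,0],
  [0.0077,-0.0478,0,0,0,0],
  [0.0077,-0.0478,0.02,0,0,0],
  [0.0077,-0.0447,0.04,0,0,0],
  [0.0077,-0.0447,0.04,0,0,0],
  [0,0,0.04,0,0,0],
  [0,0,0.01,0,0,0],
])

```text
time: 9.2
ee_pos: [0.5336, 0.2289, 0.2537]
eef_rot: [1.0, 0.001, -0.004, 0.002]
ft_force: [-0.2, -1.2, 0.3]
width: 0.0606
```

```bash
cat > look.py <<'E'
from h import *
import sys
np.set_printoptions(precision=4,suppress=True)
n=sys.argv[1]
s=read_state();c=get_calibration("wrist");I=camera("wrist");print(s["time"],s["ee_pos"],s["eef_rot"],s["width"],s["joint_positions"]);np.save(n+".npy",c,allow_pickle=True)
cv2.imwrite(f"pics/{n}.png",I[:,:,::-1])
# pale stem tops
for b in blobs(I,(10,50,150),(24,170,255),25): print(b[0],b[1],b[2],onz("wrist",*b[0],.07,c),onz("wrist",*b[0],.115,c))
E
python3 look.py w4
```

```text
9.2 [0.5336 0.2289 0.2537] [ 1.      0.0008 -0.0035  0.0025] 0.06064232209656929 [-0.9646  0.2514  0.577   1.5859 -0.1375  1.3542 -0.3696]
[139.5  24.3] 273 [131  14  18  21] [0.3232 0.4177 0.07  ] [0.3525 0.4026 0.115 ]
[298.1  35.9] 411 [287  25  23  23] [0.5113 0.3818 0.07  ] [0.5146 0.3717 0.115 ]
[233.3  52.3] 86 [224  46  19  16] [0.4424 0.3674 0.07  ] [0.4552 0.3593 0.115 ]
[218.9  72. ] 1188 [197  50  47  42] [0.4262 0.347  0.07  ] [0.4412 0.3417 0.115 ]
[444.9  80.4] 200 [428  74  38  14] [0.6696 0.3409 0.07  ] [0.651  0.3365 0.115 ]
[139.8 129. ] 290 [132 118  17  22] [0.3217 0.2907 0.07  ] [0.3512 0.2932 0.115 ]
[319.1 129.7] 150 [305 126  30  11] [0.5332 0.2818 0.07  ] [0.5335 0.2855 0.115 ]
[324.6 153.3] 1358 [300 133  48  40] [0.5392 0.2566 0.07  ] [0.5386 0.2639 0.115 ]
[545.9 229.2] 1647 [504 210  73  45] [0.8523 0.1617 0.07  ] [0.8085 0.1821 0.115 ]
[198.8 279.2] 158 [196 256  10  44] [0.3764 0.0944 0.07  ] [0.3983 0.1241 0.115 ]
[438.2 280.3] 159 [432 256  10  45] [0.6889 0.0951 0.07  ] [0.6676 0.1247 0.115 ]
[346.8 295.4] 163 [332 293  32   7] [0.5691 0.0773 0.07  ] [0.5644 0.1093 0.115 ]
[281.3 312.5] 531 [258 303  70  17] [0.484  0.0478 0.07  ] [0.4911 0.0839 0.115 ]
[483.6 391. ] 98 [475 386  18  11] [ 0.85   -0.1804  0.07  ] [ 0.8064 -0.1127  0.115 ]
```

View pics/w4.png

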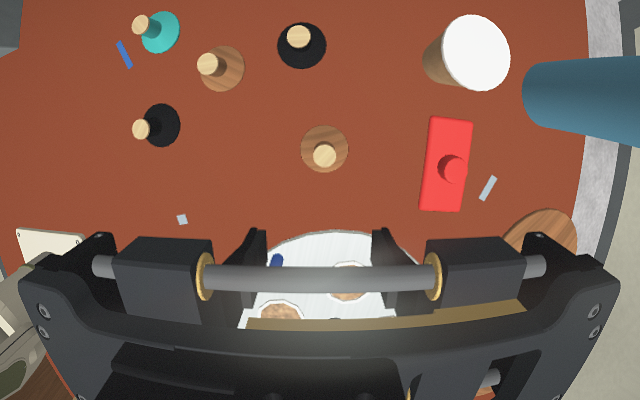

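Run:
```python
from h import *
c=np.load("w4.npy",allow_pickle=True).item()
for u,v in ((324.5,156),(207.5,64)): print(onz("wrist",u,v,.07,c))
```

```text
[0.53906337 0.25370099 0.07      ]
[0.41300317 0.35703014 0.07      ]
```

step_arm([
  [0.005,-0.025,0,0,0,0],
  [0,0,0.04,0,0,0],
  [0,0,0.04,0,0,0],
  [0,0,0.02,0,0,0],
  [0,0,0.0,0,0,0],
])

```text
time: 9.75
ee_pos: [0.5405, 0.2525, 0.1582]
eef_rot: [1.0, -0.001, -0.001, 0.001]
ft_force: [1.2, -0.2, 0.3]
width: 0.061
```

```bash
python3 look.py w5|head -12
```

```text
9.75 [0.5405 0.2525 0.1582] [ 1.     -0.0008 -0.0013  0.0009] 0.060965684274764134 [-0.9554  0.3596  0.5472  1.6685 -0.1993  1.1727 -0.3599]
[81.2 33.3] 381 [72 20 20 27] [0.324  0.4174 0.07  ] [0.3666 0.4007 0.115 ]
[278.6  40.3] 828 [262  25  34  32] [0.5116 0.3815 0.07  ] [0.5175 0.3719 0.115 ]
[181.5  84.3] 2517 [145  54  68  61] [0.434  0.3532 0.07  ] [0.4551 0.3491 0.115 ]
[472.7  93. ] 849 [445  77  59  35] [0.6631 0.3476 0.07  ] [0.6394 0.3446 0.115 ]
[ 86.2 166.5] 380 [ 77 153  19  27] [0.3228 0.291  0.07  ] [0.3656 0.2991 0.115 ]
[316.6 188.2] 2770 [286 158  63  63] [0.5393 0.2686 0.07  ] [0.5398 0.281  0.115 ]
[595.8 257.4] 120 [577 251  30  20] [0.8744 0.1849 0.07  ] [0.8094 0.2137 0.115 ]
[199.2 277.4] 172 [196 254  10  47] [0.4311 0.1841 0.07  ] [0.4527 0.213  0.115 ]
[437.7 277.6] 169 [430 254  12  47] [0.6499 0.1842 0.07  ] [0.6287 0.2131 0.115 ]
[333.5 323.6] 1971 [246 316 181  15] [0.5549 0.1356 0.07  ] [0.5523 0.174  0.115 ]
[408.3 394.7] 26 [407 388   3  12] [0.6503 0.0086 0.07  ] [0.629  0.0718 0.115 ]
```

View pics/w5.png

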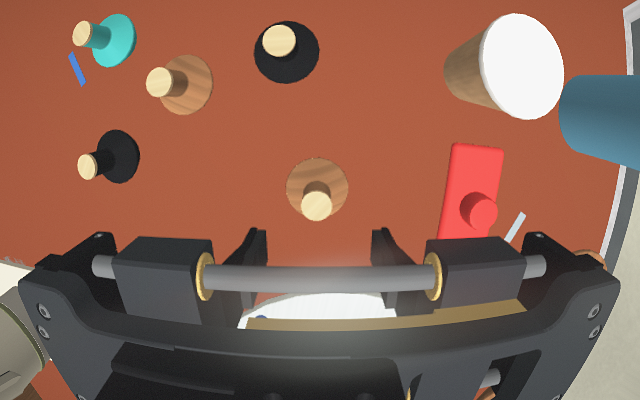

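step_arm([
  [-0.001,-0.001,0.03,0,0,0],
  [0,0,0.03,0,0,0],
  [0,0,0.03,0,0,0],
  [0,0,0.011,0,0,0],
  [0,0,0,0,0,0],
])

```text
time: 10.3
ee_pos: [0.5406, 0.2549, 0.0591]
eef_rot: [1.0, -0.0, 0.0, -0.0]
ft_force: [-0.0, -0.3, 0.8]
width: 0.0609
```

step_arm([
  [0,0,0,0,0,0],
  [0,0,0,0,0,0],
  [0,0,0,0,0,0],
  [0,0,0,0,0,0],
  [0,0,0,0,0,0],
  [0,0,0,0,0,0],
  [0,0,0,0,0,0],
  [0,0,0,0,0,0],
], gripper=0, grip_force=15)

```text
time: 11.1
ee_pos: [0.5401, 0.2551, 0.0584]
eef_rot: [1.0, 0.0, -0.0, -0.0]
ft_force: [-1.9, 0.9, 2.0]
width: 0.0237
```

step_arm([
  [0,0,-0.035,0,0,0],
  [0,0,-0.035,0,0,0],
  [0,0,-0.035,0,0,0],
  [0,0,-0.035,0,0,0],
  [0.0133,0.0383,0,0,0,0],
  [0.0133,0.0383,0,0,0,0],
  [0.0133,0.0383,0,0,0,0],
  [0.0133,0.0383,0,0,0,0],
  [0.0133,0.0383,0,0,0,0],
  [0.0133,0.0383,0,0,0,0],
  [0.0133,0.0383,0,0,0,0],
  [0,0.038,0,0,0,0],
])

```text
time: 12.3
ee_pos: [0.634, -0.0526, 0.1978]
eef_rot: [1.0, 0.0, -0.0, 0.0]
ft_force: [0.1, 0.0, -1.7]
width: 0.0238
```

step_arm([
  [0,0.038,0,0,0,0],
  [0,0,0,0,0,0],
])

```text
time: 12.5
ee_pos: [0.632, -0.0967, 0.1984]
eef_rot: [1.0, -0.004, -0.0, 0.002]
ft_force: [-0.0, -0.4, -0.6]
width: 0.0235
```

```bash
python3 look.py w6|head -1
python3 - <<'E'
from h import *
np.set_printoptions(precision=4,suppress=True)
c=np.load("w6.npy",allow_pickle=True).item();I=cv2.cvtColor(cv2.imread("pics/w6.png"),cv2.COLOR_BGR2RGB)
# cork floors: tan pixels on the deck
hsv=cv2.cvtColor(I,cv2.COLOR_RGB2HSV);m=cv2.inRange(hsv,(8,50,110),(24,170,255));m=cv2.morphologyEx(m,cv2.MORPH_CLOSE,np.ones((5,5)))
for ct in cv2.findContours(m,0,2)[0]:
    if cv2.contourArea(ct)>500:
        q=np.array([onz("wrist",*p[0],.046,c)[:2] for p in ct],np.float32);(cx,cy),r=cv2.minEnclosingCircle(q);print(cv2.boundingRect(ct),cx,cy,r)
for b in blobs(I,(105,150,60),(128,255,255),20): print("blue",b[0],b[1],onz("wrist",*b[0],.066,c))
for X in ((.6335,-.0144,.046),(.477,.0165,.046)): print(proj("wrist",np.array(X),c))
E
```

```text
12.5 [ 0.632  -0.0967  0.1984] [ 1.     -0.0044 -0.0002  0.0018] 0.023483857623351843 [-0.4293  0.4488  0.6857  1.5102 -0.2867  1.2856  0.2797]
(182, 281, 330, 50) 0.6678629517555237 -0.25293534994125366 0.21811959147453308
(297, 251, 45, 16) 0.63217693567276 -0.18515270948410034 0.024075228720903397
(200, 139, 55, 56) 0.5404406189918518 -0.07551494240760803 0.029081467539072037
(290, 70, 61, 61) 0.6344575881958008 -0.012692566029727459 0.028926171362400055
(142, 52, 48, 55) 0.4777003824710846 0.018099000677466393 0.028880085796117783
(225, 0, 59, 36) 0.5715024471282959 0.08091900497674942 0.029018552973866463
(0, 0, 587, 400) 0.3332635760307312 -0.22457143664360046 0.7225366830825806
blue [358.9   5.7] 207 [0.6693 0.0742 0.066 ]
blue [132.4 172.9] 418 [ 0.4404 -0.0743  0.066 ]
[319.0331 101.6716]
[164.315   80.7504]
```

View pics/w6.png

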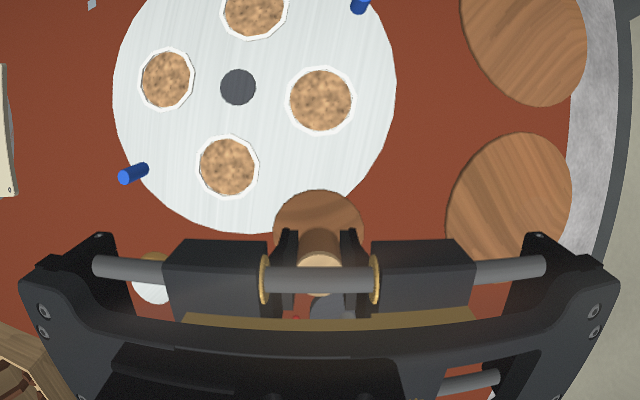

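step_arm([
  [0.0025,-0.043,0,0,0,0],
  [0,-0.042,0,0,0,0],
  [0,0,0.02,0,0,0],
  [0,0,0.02,0,0,0],
  [0,0,0.02,0,0,0],
  [0,0,0.015,0,0,0],
  [0,0,0,0,0,0],
  [0,0,0,0,0,0],
])

```text
time: 13.35
ee_pos: [0.6359, -0.0037, 0.1236]
eef_rot: [1.0, 0.0, 0.0, -0.0]
ft_force: [-0.5, 0.0, -1.3]
width: 0.0233
```

step_arm([
  [-0.0015,0.008,0,0,0,0],
  [0,0,0.008,0,0,0],
  [0,0,0.007,0,0,0],
  [0,0,0,0,0,0],
])

```text
time: 13.75
ee_pos: [0.6335, -0.0119, 0.1071]
eef_rot: [1.0, -0.0, -0.001, -0.0]
ft_force: [-0.5, 0.2, -0.6]
width: 0.0233
```

step_arm([
  [0,0,0.002,0,0,0],
  [0,0,0,0,0,0],
])

```text
time: 13.95
ee_pos: [0.6342, -0.0119, 0.1061]
eef_rot: [1.0, 0.0, -0.0, -0.0]
ft_force: [-0.5, -0.0, -1.1]
width: 0.0233
```

step_arm([
  [0,0,0,0,0,0],
  [0,0,0,0,0,0],
  [0,0,0,0,0,0],
  [0,0,0,0,0,0],
  [0,0,0,0,0,0],
  [0,0,0,0,0,0],
], gripper=0.65)

```text
time: 14.55
ee_pos: [0.6343, -0.0121, 0.1063]
eef_rot: [1.0, -0.0, 0.0, -0.0]
ft_force: [-0.5, -0.9, -0.9]
width: 0.0556
```

step_arm([
  [0,0,-0.03,0,0,0],
  [0,0,-0.03,0,0,0],
  [0,0,-0.03,0,0,0],
  [0,0,-0.03,0,0,0],
  [-0.0185,-0.031,0,0,0,0],
  [-0.0185,-0.031,0,0,0,0],
  [-0.0185,-0.031,0,0,0,0],
  [-0.0185,-0.031,0,0,0,0],
  [-0.0185,-0.031,0,0,0,0],
  [-0.0185,-0.031,0,0,0,0],
  [-0.0185,-0.031,0,0,0,0],
  [-0.0185,-0.031,0,0,0,0],
])

```text
time: 15.75
ee_pos: [0.4853, 0.237, 0.2265]
eef_rot: [1.0, -0.0, 0.0, -0.0]
ft_force: [0.2, 0.7, 0.5]
width: 0.0566
```

step_arm([
  [-0.0185,-0.031,0,0,0,0],
  [-0.0185,-0.031,0,0,0,0],
  [-0.0185,-0.031,0,0,0,0],
  [-0.008,0,0,0,0,0],
  [0,0,0,0,0,0],
])

```text
time: 16.25
ee_pos: [0.4217, 0.3295, 0.2263]
eef_rot: [1.0, 0.001, -0.0, 0.0]
ft_force: [-0.2, -1.2, -0.0]
width: 0.0565
```

```bash
python3 look.py w7; python3 -c "
from h import *
cv2.imwrite('pics/top7.png',camera('top')[:,:,::-1])"
```

```text
16.25 [0.4217 0.3295 0.2263] [ 1.      0.0012 -0.0002  0.    ] 0.056474078883667185 [-1.1667  0.1421  0.462   1.7436 -0.0663  1.2715 -0.6867]
[227.3  99.7] 28 [222  88   9  22] [0.3328 0.4167 0.07  ] [0.3463 0.4155 0.115 ]
[405.4 127.3] 43 [397 123  23  16] [0.5073 0.3897 0.07  ] [0.4945 0.3926 0.115 ]
[533.3 125.4] 170 [508 123  48   9] [0.6661 0.4034 0.07  ] [0.6294 0.4042 0.115 ]
[310.1 147.6] 1630 [284 124  52  52] [0.4139 0.3679 0.07  ] [0.4151 0.3741 0.115 ]
[414.7 142.1] 29 [404 132  17  16] [0.5178 0.3753 0.07  ] [0.5034 0.3804 0.115 ]
[519.7 162.4] 625 [500 143  43  43] [0.651  0.3595 0.07  ] [0.6165 0.3669 0.115 ]
[229.6 216.4] 53 [218 209  18  22] [0.3281 0.296  0.07  ] [0.3423 0.313  0.115 ]
[209.3 273.4] 327 [202 253  17  48] [0.2949 0.224  0.07  ] [0.3141 0.2519 0.115 ]
[428.2 275.3] 312 [419 254  17  47] [0.5509 0.2223 0.07  ] [0.5315 0.2504 0.115 ]
[383.3 319.2] 3557 [238 300 283  31] [0.5029 0.1598 0.07  ] [0.4907 0.1974 0.115 ]
```

View pics/w7.png

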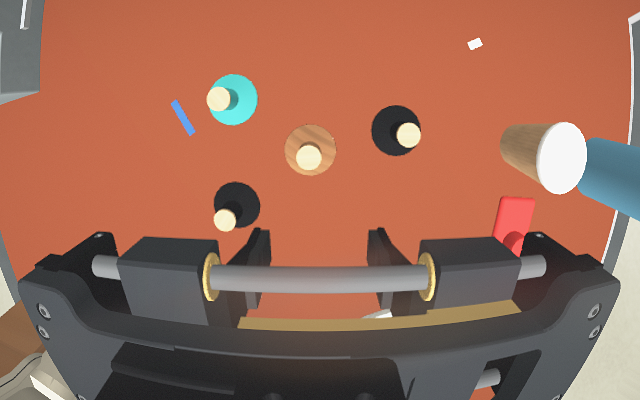

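step_arm([
  [-0.009,-0.028,0,0,0,0],
  [0,0,0.04,0,0,0],
  [0,0,0.04,0,0,0],
  [0,0,0.03,0,0,0],
  [0,0,0,0,0,0],
  [0,0,0,0,0,0],
])

```text
time: 16.95
ee_pos: [0.4148, 0.3561, 0.1171]
eef_rot: [1.0, -0.001, 0.0, 0.0]
ft_force: [0.3, -0.6, 0.4]
width: 0.0566
```

Run:
```python
from h import *
np.set_printoptions(precision=4,suppress=True)
c0=np.load("w7.npy",allow_pickle=True).item();print("B w7",onz("wrist",308.5,157,.07,c0))
s=read_state();c=get_calibration("wrist");I=camera("wrist");print(s["ee_pos"])
cv2.imwrite("pics/w8.png",I[:,:,::-1])
hsv=cv2.cvtColor(I,cv2.COLOR_RGB2HSV);m=cv2.inRange(hsv,(12,25,225),(32,130,255));n,l,st,ce=cv2.connectedComponentsWithStats(m)
for i in range(1,n):
    if st[i,4]>100: print(ce[i],st[i],onz("wrist",*ce[i],.07,c))
print("expected",proj("wrist",np.array([.4127,.357,.07]),c))
cv2.imwrite("pics/top8.png",cv2.resize(cv2.imread("pics/top7.png")[120:280,180:420],(720,480),interpolation=cv2.INTER_CUBIC))
```

```text
B w7 [0.4123 0.3586 0.07  ]
[0.4148 0.3561 0.1171]
[177.8532 137.4076] [162 120  33  37 947] [0.3233 0.4186 0.07  ]
[458.3182 189.957 ] [443 173  32  35 861] [0.5107 0.3826 0.07  ]
[313.3922 224.3308] [ 284  208   61   35 1173] [0.412 0.359 0.07 ]
[205.3866 283.7143] [203 263  10  38 119] [0.3296 0.3091 0.07  ]
[431.681  284.2845] [426 263   9  38 116] [0.5011 0.3084 0.07  ]
expected [314.4255 227.0982]
```

Knob B sits at about (0.412, 0.358), so I descend and grip.

step_arm([
  [-0.002,-0.002,0.02,0,0,0],
  [0,0,0.02,0,0,0],
  [0,0,0.018,0,0,0],
  [0,0,0,0,0,0],
])

```text
time: 17.4
ee_pos: [0.4119, 0.3587, 0.0584]
eef_rot: [1.0, -0.0, -0.0, 0.0]
ft_force: [-0.4, -0.1, -0.3]
width: 0.0569
```

step_arm([
  [0,0,0,0,0,0],
  [0,0,0,0,0,0],
  [0,0,0,0,0,0],
  [0,0,0,0,0,0],
  [0,0,0,0,0,0],
  [0,0,0,0,0,0],
  [0,0,0,0,0,0],
  [0,0,0,0,0,0],
], gripper=0)

```text
time: 18.2
ee_pos: [0.4118, 0.3591, 0.0586]
eef_rot: [1.0, 0.0, 0.0, -0.0]
ft_force: [-0.8, -0.9, 4.9]
width: 0.0237
```

View pics/top8.png

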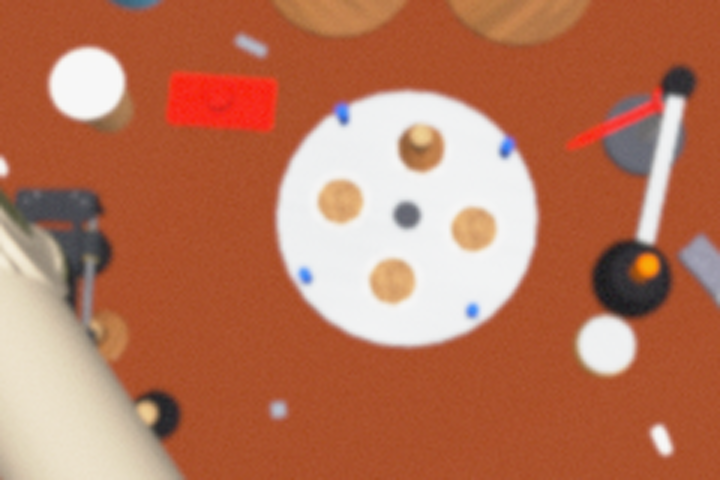

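step_arm([
  [0,0,-0.035,0,0,0],
  [0,0,-0.035,0,0,0],
  [0,0,-0.035,0,0,0],
  [0,0,-0.035,0,0,0],
  [0.00825,0.0426,0,0,0,0],
  [0.00825,0.0426,0,0,0,0],
  [0.00825,0.0426,0,0,0,0],
  [0.00825,0.0426,0,0,0,0],
  [0.00825,0.0426,0,0,0,0],
  [0.00825,0.0426,0,0,0,0],
  [0.00825,0.0426,0,0,0,0],
  [0.00825,0.0426,0,0,0,0],
])

```text
time: 19.4
ee_pos: [0.4775, 0.0163, 0.1981]
eef_rot: [1.0, 0.0, -0.0, -0.0]
ft_force: [1.0, -0.3, -0.9]
width: 0.0237
```

step_arm([
  [0,0,0.02,0,0,0],
  [0,0,0.02,0,0,0],
  [0,0,0.02,0,0,0],
  [0,0,0,0,0,0],
  [0,0,0,0,0,0],
])

```text
time: 19.9
ee_pos: [0.4776, 0.018, 0.1385]
eef_rot: [1.0, -0.0, -0.0, 0.0]
ft_force: [-0.1, 0.1, -1.1]
width: 0.0236
```

step_arm([
  [0,0,0.012,0,0,0],
  [0,0,0.012,0,0,0],
  [0,0,0.008,0,0,0],
  [0,0,0,0,0,0],
  [0,0,0,0,0,0],
])

```text
time: 20.4
ee_pos: [0.4777, 0.018, 0.1062]
eef_rot: [1.0, -0.0, -0.0, 0.0]
ft_force: [-0.3, -0.4, -1.2]
width: 0.0237
```

step_arm([
  [0,0,0,0,0,0],
  [0,0,0,0,0,0],
  [0,0,0,0,0,0],
  [0,0,0,0,0,0],
  [0,0,0,0,0,0],
  [0,0,0,0,0,0],
], gripper=0.65)

```text
time: 21.0
ee_pos: [0.4778, 0.0182, 0.1064]
eef_rot: [1.0, 0.0, 0.0, -0.0]
ft_force: [-0.3, -0.3, 0.0]
width: 0.0557
```

step_arm([
  [0,0,-0.03,0,0,0],
  [0,0,-0.03,0,0,0],
  [0,0,-0.04,0,0,0],
  [0,0,-0.04,0,0,0],
  [0,0,-0.04,0,0,0],
  [0,0,-0.04,0,0,0],
  [0,0,-0.04,0,0,0],
  [0,0.035,-0.03,0,0,0],
  [0,0.035,0,0,0,0],
  [0,0.035,0,0,0,0],
  [0,0.035,0,0,0,0],
  [0,0,0,0,0,0],
])

```text
time: 22.2
ee_pos: [0.4768, -0.1271, 0.3967]
eef_rot: [1.0, -0.004, 0.0, 0.0]
ft_force: [-0.1, 0.1, 0.1]
width: 0.0568
```

```bash
python3 look.py w9|head -1; python3 -c "
from h import *
c=np.load('w9.npy',allow_pickle=True).item()
for X in ((.6345,-.0127,.115),(.4777,.0181,.115),(.463,-.237,.263)): print(proj('wrist',np.array(X),c))"
```

```text
22.2 [ 0.4768 -0.1271  0.3967] [ 1.     -0.0038  0.0004  0.0002] 0.05676740457257335 [-0.7725 -0.0624  0.9109  1.5585  0.0496  1.6204  0.1324]
[430.1169443   83.90517018]
[318.01597722  57.54987035]
[305.67131088 291.59321384]
```

View pics/w9.png

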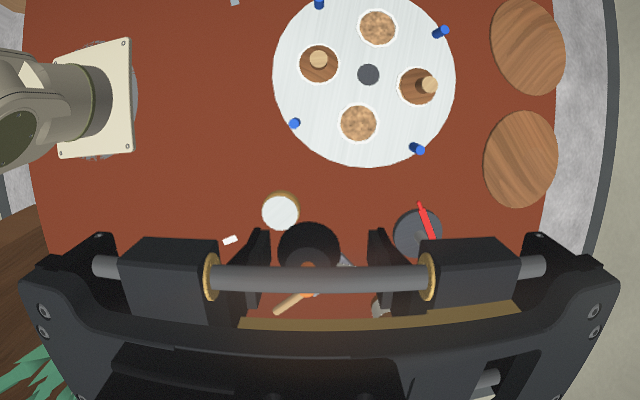

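step_arm([
  [-0.0045,0.037,0,0,0,0],
  [-0.0045,0.037,0,0,0,0],
  [-0.005,0.036,0,0,0,0],
  [0,0,0,0,0,0],
  [0,0,0,0,0,0],
], gripper=0.9)

```text
time: 22.75
ee_pos: [0.4639, -0.2314, 0.3961]
eef_rot: [1.0, -0.0, -0.0, -0.0]
ft_force: [0.5, -0.5, 0.2]
width: 0.0775
```

step_arm([
  [0,0,0.03,0,0,0],
  [0,0,0.03,0,0,0],
  [0,0,0.03,0,0,0],
  [0,0,0.03,0,0,0],
  [0,0,0.032,0,0,0],
  [0,0,0,0,0,0],
  [0,0,0,0,0,0],
])

```text
time: 23.45
ee_pos: [0.4642, -0.2307, 0.2449]
eef_rot: [1.0, 0.001, -0.0, -0.0]
ft_force: [0.1, -0.7, 0.4]
width: 0.0783
```

step_arm([
  [0,0,0,0,0,0],
  [0,0,0,0,0,0],
  [0,0,0,0,0,0],
  [0,0,0,0,0,0],
  [0,0,0,0,0,0],
  [0,0,0,0,0,0],
  [0,0,0,0,0,0],
  [0,0,0,0,0,0],
  [0,0,0,0,0,0],
  [0,0,0,0,0,0],
], gripper=0, grip_force=15)

```text
time: 24.45
ee_pos: [0.4629, -0.2319, 0.2442]
eef_rot: [1.0, -0.0, -0.001, -0.0]
ft_force: [-6.1, 1.9, 4.5]
width: 0.0194
```

Run:
```python
from h import *
s=read_state();print(s["time"],s["ee_pos"],s["width"],s["ft_force"])
p=np.array([.668,-.283]);h=s["ee_pos"][:2];r=np.linalg.norm(h-p)
a0=np.arctan2(*(h-p)[::-1]);print(r,np.degrees(a0))
A=np.radians(np.linspace(np.degrees(a0),116.5,11))
P=p+np.linspace(r,.21,11)[:,None]*np.c_[np.cos(A),np.sin(A)];D=np.diff(P,axis=0);print(np.round(np.c_[D[:,0],-D[:,1]],4).tolist(),P[-1])
```

```text
24.45 [ 0.46288888 -0.23188889  0.24416372] 0.01942871523061472 [-6.07993909  1.86749221  4.46495752]
0.21138333921898 166.0075834435479
[[0.0053, -0.0175], [0.0068, -0.0169], [0.0082, -0.0163], [0.0096, -0.0155], [0.0109, -0.0146], [0.0121, -0.0136], [0.0132, -0.0125], [0.0142, -0.0113], [0.0151, -0.01], [0.0159, -0.0087]] [ 0.57429846 -0.09506378]
```

step_arm([
  [0.0053,-0.0175,0,0,0,0],
  [0.0068,-0.0169,0,0,0,0],
  [0.0082,-0.0163,0,0,0,0],
  [0.0096,-0.0155,0,0,0,0],
  [0.0109,-0.0146,0,0,0,0],
  [0.0121,-0.0136,0,0,0,0],
  [0.0132,-0.0125,0,0,0,0],
  [0.0142,-0.0113,0,0,0,0],
  [0.0151,-0.01,0,0,0,0],
  [0.0159,-0.0087,0,0,0,0],
  [0,0,0,0,0,0],
  [0,0,0,0,0,0],
])

```text
time: 25.65
ee_pos: [0.5746, -0.0918, 0.2432]
eef_rot: [1.0, 0.002, -0.002, -0.002]
ft_force: [-3.3, 11.2, -2.8]
width: 0.0195
```

```bash
python3 look.py w10|head -1
python3 - <<'E'
from h import *
S=camera("scene");T=camera("top")
cv2.imwrite("pics/s10.png",S[:,:,::-1]);cv2.imwrite("pics/t10.png",T[:,:,::-1])
W=cv2.imread("pics/w10.png")
a=cv2.resize(T[110:240,270:430],(394,320),interpolation=cv2.INTER_CUBIC)[:,:,::-1];b=cv2.resize(S[120:250,200:360],(394,320),interpolation=cv2.INTER_CUBIC)[:,:,::-1]
cv2.imwrite("pics/v10.png",np.vstack([np.hstack([a,b]),cv2.resize(W[200:345,100:540],(788,260))]))
E
```

```text
25.65 [ 0.5746 -0.0918  0.2432] [ 1.      0.0016 -0.0015 -0.0016] 0.01948910498033063 [-0.682   0.3318  0.9542  1.6147 -0.2787  1.343   0.3143]
```

View pics/v10.png

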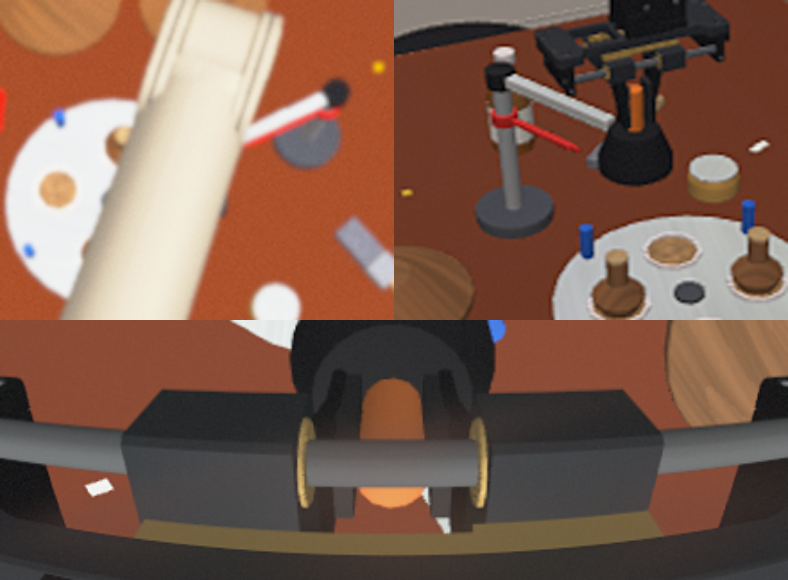

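step_arm([
  [0,0,0,0,0,0],
  [0,0,0,0,0,0],
  [0,0,0,0,0,0],
  [0,0,0,0,0,0],
  [0,0,0,0,0,0],
  [0,0,0,0,0,0],
  [0,0,0,0,0,0],
], gripper=0.8)

```text
time: 26.5
ee_pos: [0.575, -0.0951, 0.2443]
eef_rot: [1.0, -0.0, 0.0, -0.0]
ft_force: [-0.5, -0.2, 0.6]
width: 0.0658
```

step_arm([
  [0,0,-0.03,0,0,0],
  [0,0,-0.03,0,0,0],
  [0,0,-0.03,0,0,0],
  [0,0,-0.03,0,0,0],
  [0,0,-0.03,0,0,0],
  [0,0.04,0,0,0,0],
  [0,0.04,0,0,0,0],
  [0,0.04,0,0,0,0],
  [0,0.04,0,0,0,0],
  [0,0.04,0,0,0,0],
  [0,0,0,0,0,0],
  [0,0,0,0,0,0],
])

```text
time: 27.7
ee_pos: [0.5745, -0.2964, 0.394]
eef_rot: [1.0, -0.001, -0.0, 0.0]
ft_force: [0.7, 0.4, -0.3]
width: 0.0695
```

```bash
python3 look.py w11|head -1
```

```text
27.7 [ 0.5745 -0.2964  0.394 ] [ 1.     -0.0013 -0.0003  0.0002] 0.06954599066331074 [-0.2075  0.4814  0.986   1.1525 -0.3991  1.6979  0.6657]
```

View pics/w11.png

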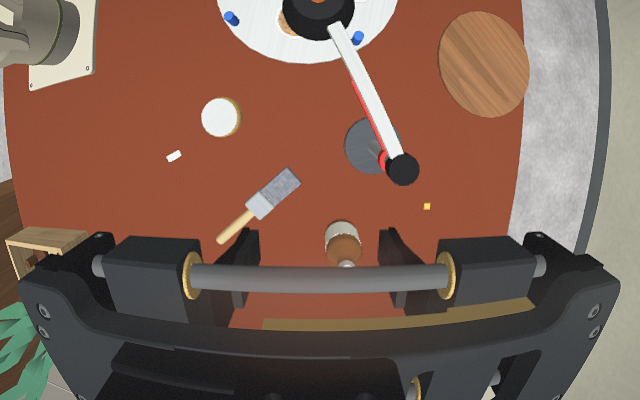

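Run:
```python
from h import *
np.set_printoptions(precision=4,suppress=True)
c=np.load("w11.npy",allow_pickle=True).item();I=cv2.imread("pics/w11.png").astype(int)
def rows(m,z,f):
    P=[]
    for v in np.unique(np.nonzero(m)[0]):
        u=np.nonzero(m[v])[0]; P.append(onz("wrist",f(u),v,z,c)[:2])
    P=np.array(P,np.float32);l=cv2.fitLine(P,cv2.DIST_HUBER,0,.01,.01).ravel();return P,l,np.degrees(np.arctan2(l[1],l[0]))%180
w=(I.min(2)>170)&(np.ptp(I,axis=2)<40);w[:32]=0;w[150:]=0;w[:,:325]=0;w[:,410:]=0
n,l,st,_=cv2.connectedComponentsWithStats(w.astype(np.uint8));k=1+np.argmax(st[1:,4]);w=l==k
for z in (.205,.213):
    for nm,f in (("left",np.min),("mid",np.mean),("right",np.max)): P,L,a=rows(w,z,f);print("arm",nm,z,a,P[0],P[-1])
r=(I[...,2]>120)&(I[...,1]<70)&(I[...,0]<70);r[:60]=0;r[146:]=0;r[:,:335]=0;r[:,:][:,400:]=0
P,L,a=rows(r,.15,np.min);print("pointer left edge",a,len(P),P[0],P[-1])
# expected image of the pointer tip seen in w3 and pointer root
for X in ((.615,-.1725,.15),(.668,-.282,.15)): print(proj("wrist",np.array(X),c))
print([ (v,np.nonzero(r[v])[0].min(),np.nonzero(r[v])[0].max()) for v in np.unique(np.nonzero(r)[0])[::8]])
```

```text
arm left 0.205 116.67207 [ 0.5871 -0.1371] [ 0.6497 -0.2633]
arm mid 0.205 116.415726 [ 0.6122 -0.1365] [ 0.6576 -0.2632]
arm right 0.205 116.111176 [ 0.6393 -0.1351] [ 0.6656 -0.263 ]
arm left 0.213 116.67222 [ 0.5868 -0.1391] [ 0.6479 -0.2622]
arm mid 0.213 116.41553 [ 0.6113 -0.1384] [ 0.6556 -0.2621]
arm right 0.213 116.111115 [ 0.6378 -0.137 ] [ 0.6634 -0.2619]
pointer left edge 116.074265 44 [ 0.611 -0.175] [ 0.6527 -0.2661]
[351.2355  70.1292]
[391.1742 157.5243]
[(np.int64(72), np.int64(348), np.int64(348)), (np.int64(83), np.int64(351), np.int64(351)), (np.int64(92), np.int64(355), np.int64(355)), (np.int64(106), np.int64(362), np.int64(362)), (np.int64(118), np.int64(368), np.int64(368)), (np.int64(139), np.int64(378), np.int64(378))]
```

step_arm([
  [0.0144,-0.0426,0,0,0,0],
  [0.0144,-0.0426,0,0,0,0],
  [0.0144,-0.0426,0,0,0,0],
  [0.0144,-0.0426,0,0,0,0],
  [0.0144,-0.0426,0,0,0,0],
  [0.0144,-0.0426,0,0,0,0],
  [0.0144,-0.0426,0,0,0,0],
  [0.0144,-0.0426,0,0,0,0],
  [0,0,0.04,0,0,0],
  [0,0,0.04,0,0,0],
  [0,0,0.04,0,0,0],
  [0,0,0,0,0,0],
], gripper=0)

```text
time: 28.95
ee_pos: [0.6878, 0.049, 0.269]
eef_rot: [1.0, 0.002, -0.004, -0.0]
ft_force: [-0.2, 0.2, 0.0]
width: 0.0004
```

```bash
python3 look.py w12|head -1
python3 - <<'E'
from h import *
np.set_printoptions(precision=4,suppress=True)
s=read_state();c=np.load("w12.npy",allow_pickle=True).item();I=cv2.cvtColor(cv2.imread("pics/w12.png"),cv2.COLOR_BGR2RGB)
for b in blobs(I,(105,150,60),(128,255,255),20): print("blue",b[0],b[1],onz("wrist",*b[0],.066,c))
ctr=np.array([.555,.001]);A=np.radians(np.linspace(20,107,16))
P=ctr+.138*np.c_[np.cos(A),np.sin(A)];print(P[0],P[-1]);D=np.diff(P,axis=0);print(np.round(np.c_[D[:,0],-D[:,1]],4).tolist())
E
```

```text
28.95 [0.6878 0.049  0.269 ] [ 1.      0.0016 -0.0041 -0.0003] 0.00036572693700507957 [-0.6877  0.6016  0.8988  1.2502 -0.4595  1.5043  0.1556]
blue [149.7 122.6] 257 [0.4784 0.1173 0.066 ]
blue [304.3 149.9] 176 [0.6704 0.0784 0.066 ]
blue [151.3 255.3] 75 [ 0.4513 -0.0646  0.066 ]
[0.6847 0.0482] [0.5147 0.133 ]
[[-0.0054, -0.0129], [-0.0067, -0.0122], [-0.0079, -0.0115], [-0.009, -0.0106], [-0.0101, -0.0097], [-0.011, -0.0086], [-0.0118, -0.0075], [-0.0125, -0.0062], [-0.0131, -0.0049], [-0.0135, -0.0036], [-0.0138, -0.0022], [-0.0139, -0.0008], [-0.014, 0.0006], [-0.0138, 0.002], [-0.0135, 0.0034]]
```

step_arm([
  [-0.002,0.003,0,0,0,0],
  [0,0,0.037,0,0,0],
  [0,0,0.037,0,0,0],
  [0,0,0.037,0,0,0],
  [0,0,0.037,0,0,0],
  [0,0,0.036,0,0,0],
  [0,0,0,0,0,0],
  [0,0,0,0,0,0],
])

```text
time: 29.8
ee_pos: [0.6895, 0.0427, 0.093]
eef_rot: [1.0, 0.0, 0.001, -0.0]
ft_force: [1.8, -0.1, 0.6]
width: 0.0009
```

step_arm([
  [-0.0054,-0.0129,0,0,0,0],
  [-0.0067,-0.0122,0,0,0,0],
  [-0.0079,-0.0115,0,0,0,0],
  [-0.009,-0.0106,0,0,0,0],
  [-0.0101,-0.0097,0,0,0,0],
  [-0.011,-0.0086,0,0,0,0],
  [-0.0118,-0.0075,0,0,0,0],
  [-0.0125,-0.0062,0,0,0,0],
])

```text
time: 30.6
ee_pos: [0.6128, 0.1233, 0.0903]
eef_rot: [1.0, 0.0, 0.0, -0.0]
ft_force: [2.5, -1.6, -0.1]
width: 0.0003
```

step_arm([
  [-0.0131,-0.0049,0,0,0,0],
  [-0.0135,-0.0036,0,0,0,0],
  [-0.0138,-0.0022,0,0,0,0],
  [-0.0139,-0.0008,0,0,0,0],
  [-0.014,0.0006,0,0,0,0],
  [-0.0138,0.002,0,0,0,0],
  [-0.0135,0.0034,0,0,0,0],
  [0,0,0,0,0,0],
  [0,0,0,0,0,0],
  [0,0,0,0,0,0],
])

```text
time: 31.6
ee_pos: [0.5184, 0.1283, 0.0904]
eef_rot: [1.0, 0.0, 0.0, -0.0]
ft_force: [0.8, 1.0, -0.4]
width: 0.0006
```

```bash
cat > chk.py <<'E'
from h import *
import sys
np.set_printoptions(precision=4,suppress=True)
s=read_state();print(s["time"],s["ee_pos"],s["ft_force"],s["joint_positions"])
S=camera("scene");cv2.imwrite(f"pics/{sys.argv[1]}.png",S[:,:,::-1])
for b in blobs(S,(105,150,80),(125,255,255),15): 
    p=onz("scene",*b[0],.066);d=p[:2]-[.555,.001]
    if np.linalg.norm(d)<.2: print("pin",b[0],b[1],p,"angle",np.degrees(np.arctan2(d[1],d[0])))
E
python3 chk.py c1
```

```text
31.6 [0.5184 0.1283 0.0904] [ 0.7518  1.0045 -0.4282] [-1.118   0.3985  0.945   1.9113 -0.3782  1.0214 -0.0068]
pin [342.5 209. ] 40 [ 0.4447 -0.0734  0.066 ] angle -145.9942357969451
pin [277.5 217.6] 55 [ 0.632  -0.1163  0.066 ] angle -56.733450053892305
pin [365.2 250.4] 66 [0.4776 0.1144 0.066 ] angle 124.31883121309954
pin [292.  263.2] 69 [0.6682 0.0769 0.066 ] angle 33.83196492989063
```

step_arm([
  [0,0,-0.03,0,0,0],
  [0,0,-0.03,0,0,0],
  [0,0,-0.03,0,0,0],
  [0.0166,0.0082,0,0,0,0],
  [0.0332,0.0164,0,0,0,0],
  [0.0332,0.0164,0,0,0,0],
  [0.0332,0.0164,0,0,0,0],
  [0.0332,0.0164,0,0,0,0],
  [0.0166,0.0082,0,0,0,0],
  [0,0,0,0,0,0],
  [0,0,0,0,0,0],
])

```text
time: 32.75
ee_pos: [0.6842, 0.0452, 0.1796]
eef_rot: [1.0, -0.0, -0.0, 0.0]
ft_force: [-0.0, 0.5, -0.2]
width: 0.0007
```

```bash
python3 chk.py c1b; python3 -c "
import cv2
cv2.imwrite('pics/c1z.png',cv2.resize(cv2.imread('pics/c1b.png')[120:290,200:440],(720,510)))"
```

```text
32.75 [0.6842 0.0452 0.1796] [-0.0434  0.4921 -0.1749] [-0.716   0.6502  0.9015  1.3972 -0.5092  1.337   0.2008]
pin [342.9 207.5] 54 [ 0.4401 -0.0796  0.066 ] angle -144.96377036656398
pin [365.3 250.3] 67 [0.4772 0.1141 0.066 ] angle 124.52229052172255
pin [292.  263.2] 69 [0.6682 0.0769 0.066 ] angle 33.83196492989063
```

View pics/c1z.png

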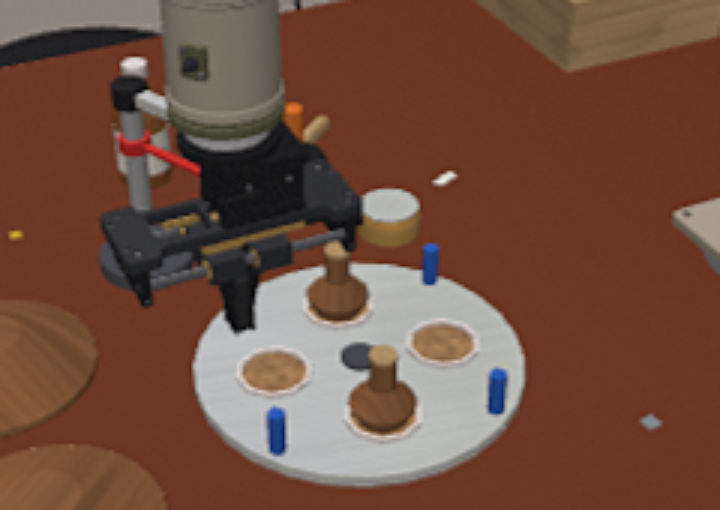

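step_arm([
  [0,0,0.03,0,0,0],
  [0,0,0.03,0,0,0],
  [0,0,0.03,0,0,0],
  [0,0,0,0,0,0],
  [0,0,0,0,0,0],
])

```text
time: 33.3
ee_pos: [0.684, 0.0464, 0.0911]
eef_rot: [1.0, 0.001, -0.0, -0.0]
ft_force: [0.8, 0.0, 0.3]
width: 0.0004
```

step_arm([
  [-0.0054,-0.0129,0,0,0,0],
  [-0.0067,-0.0122,0,0,0,0],
  [-0.0079,-0.0115,0,0,0,0],
  [-0.009,-0.0106,0,0,0,0],
  [-0.0101,-0.0097,0,0,0,0],
  [-0.011,-0.0086,0,0,0,0],
  [-0.0118,-0.0075,0,0,0,0],
  [-0.0125,-0.0062,0,0,0,0],
])

```text
time: 34.1
ee_pos: [0.6095, 0.1267, 0.0911]
eef_rot: [1.0, 0.001, 0.001, -0.001]
ft_force: [1.2, -1.0, 0.5]
width: 0.0005
```

step_arm([
  [-0.0131,-0.0049,0,0,0,0],
  [-0.0135,-0.0036,0,0,0,0],
  [-0.0138,-0.0022,0,0,0,0],
  [-0.0139,-0.0008,0,0,0,0],
  [-0.014,0.0006,0,0,0,0],
  [-0.0138,0.002,0,0,0,0],
  [-0.0135,0.0034,0,0,0,0],
  [0,0,0,0,0,0],
  [0,0,0,0,0,0],
  [0,0,0,0,0,0],
])

```text
time: 35.1
ee_pos: [0.5147, 0.1312, 0.0906]
eef_rot: [1.0, 0.0, 0.0, -0.0]
ft_force: [-0.1, 0.2, 0.1]
width: 0.0003
```

step_arm([
  [0,0,-0.03,0,0,0],
  [0,0,-0.03,0,0,0],
  [0,0,-0.03,0,0,0],
  [0.0166,0.0082,0,0,0,0],
  [0.0332,0.0164,0,0,0,0],
  [0.0332,0.0164,0,0,0,0],
  [0.0332,0.0164,0,0,0,0],
  [0.0332,0.0164,0,0,0,0],
  [0.0166,0.0082,0,0,0,0],
  [0,0,0,0,0,0],
  [0,0,0,0,0,0],
])

```text
time: 36.2
ee_pos: [0.6804, 0.048, 0.1797]
eef_rot: [1.0, -0.0, -0.0, 0.0]
ft_force: [0.1, 0.4, -0.0]
width: 0.0007
```

```bash
python3 chk.py c2
python3 - <<'E'
from h import *
# knob presence: mean colour of each stem place, before and now
a=cv2.imread('pics/c1b.png');b=cv2.imread('pics/c2.png')
for t in (79,169,259,349):
    X=np.array([.555+.08*np.cos(np.radians(t)),.001+.08*np.sin(np.radians(t)),.045+.028]);u,v=proj("scene",X).astype(int);print(t,(u,v),a[v-1:v+2,u-2:u+3].mean((0,1)),b[v-1:v+2,u-2:u+3].mean((0,1)))
E
```

```text
36.2 [0.6804 0.048  0.1797] [ 0.0743  0.4205 -0.0436] [-0.7413  0.6535  0.931   1.4099 -0.5245  1.3382  0.2088]
pin [342.8 207.4] 53 [ 0.4401 -0.0802  0.066 ] angle -144.7658099384136
pin [365.3 250.3] 67 [0.4772 0.1141 0.066 ] angle 124.52229052172255
pin [292.  263.2] 69 [0.6682 0.0769 0.066 ] angle 33.83196492989063
79 (np.int64(327), np.int64(250)) [43.93333333 66.33333333 99.06666667] [157.46666667 167.         183.06666667]
169 (np.int64(347), np.int64(227)) [159.33333333 166.         179.2       ] [ 45.53333333  69.4        104.13333333]
259 (np.int64(312), np.int64(214)) [43.6        66.2        98.46666667] [184.46666667 185.6        188.33333333]
349 (np.int64(290), np.int64(236)) [170.06666667 175.26666667 185.33333333] [ 44.46666667  68.06666667 102.13333333]
```

Second click is confirmed: the knobs are now at 169° and 349°. Third push next, with a small start correction.

step_arm([
  [0.004,0.002,0.03,0,0,0],
  [0,0,0.03,0,0,0],
  [0,0,0.03,0,0,0],
  [0,0,0,0,0,0],
  [0,0,0,0,0,0],
  [0,0,0,0,0,0],
])

```text
time: 36.85
ee_pos: [0.685, 0.0467, 0.0925]
eef_rot: [1.0, 0.0, 0.001, -0.0]
ft_force: [0.5, -0.4, 0.4]
width: 0.0007
```

step_arm([
  [-0.0054,-0.0129,0,0,0,0],
  [-0.0067,-0.0122,0,0,0,0],
  [-0.0079,-0.0115,0,0,0,0],
  [-0.009,-0.0106,0,0,0,0],
  [-0.0101,-0.0097,0,0,0,0],
  [-0.011,-0.0086,0,0,0,0],
  [-0.0118,-0.0075,0,0,0,0],
  [-0.0125,-0.0062,0,0,0,0],
])

```text
time: 37.65
ee_pos: [0.6093, 0.1274, 0.0906]
eef_rot: [1.0, 0.001, 0.001, -0.0]
ft_force: [2.2, -2.1, 0.0]
width: 0.0005
```

step_arm([
  [-0.0131,-0.0049,0,0,0,0],
  [-0.0135,-0.0036,0,0,0,0],
  [-0.0138,-0.0022,0,0,0,0],
  [-0.0139,-0.0008,0,0,0,0],
  [-0.014,0.0006,0,0,0,0],
  [-0.0138,0.002,0,0,0,0],
  [-0.0135,0.0034,0,0,0,0],
  [0,0,0,0,0,0],
  [0,0,0,0,0,0],
  [0,0,0,0,0,0],
])

```text
time: 38.65
ee_pos: [0.5146, 0.1319, 0.0905]
eef_rot: [1.0, 0.0, 0.0, -0.0]
ft_force: [0.7, 0.5, -1.1]
width: 0.0007
```

step_arm([
  [0,0,-0.04,0,0,0],
  [0,0,-0.04,0,0,0],
  [0,0,-0.04,0,0,0],
  [0,-0.04,-0.04,0,0,0],
  [0,-0.045,-0.02,0,0,0],
  [0,-0.045,0,0,0,0],
  [0,-0.045,0,0,0,0],
  [0,-0.03,0,0,0,0],
  [0,0,0,0,0,0],
  [0,0,0,0,0,0],
  [0,0,0,0,0,0],
  [0,0,0,0,0,0],
])

```text
time: 39.85
ee_pos: [0.5147, 0.33, 0.266]
eef_rot: [1.0, -0.001, 0.0, -0.0]
ft_force: [-0.5, 0.8, -0.2]
width: 0.0004
```

```bash
python3 chk.py c3
python3 - <<'E'
from h import *
T=camera("top")[:,:,::-1];S=cv2.imread('pics/c3.png')
cv2.imwrite('pics/c3z.png',np.hstack([cv2.resize(T[110:260,240:450],(420,300),interpolation=cv2.INTER_CUBIC),cv2.resize(S[120:295,210:410],(380,332),interpolation=cv2.INTER_CUBIC)[:300]]))
E
```

```text
39.85 [0.5147 0.33   0.266 ] [-0.4897  0.7545 -0.2155] [-1.4198  0.44    1.0561  1.5062 -0.3849  1.419  -0.3486]
pin [342.9 207.5] 54 [ 0.4401 -0.0796  0.066 ] angle -144.96377036656398
pin [277.5 217.6] 55 [ 0.632  -0.1163  0.066 ] angle -56.733450053892305
pin [365.3 250.3] 67 [0.4772 0.1141 0.066 ] angle 124.52229052172255
pin [292.  263.2] 69 [0.6682 0.0769 0.066 ] angle 33.83196492989063
```

View pics/c3z.png

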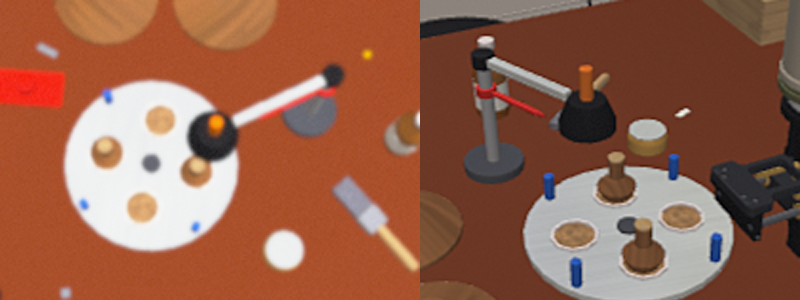

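Both knobs stand in dishes at 79° and 259°, which is the third click, and the arm lies over the pointer. The robot touches nothing, so I hand in.

```bash
python3 -c "
from bench import *
print(close_job())"
```

```text
the job is handed in; nothing more can be done
None
```

The job is done and handed in at about 40 s on the robot's clock. No verdict is reported, so this rests on my own checks.

- **Done:** I swung the lamp clear and stood both walnut knobs upright in opposite dishes; only two were present. I then set the lamp arm on the pointer, let go, and pushed the turntable three clicks anticlockwise by its pins. There was a pause of over a second after each of the first two clicks.
- **Lamp:** After letting go, the arm measured about 116.4° and the pointer about 116.1°, so they agree well within the limit. I measured this once, before the turns. The last pictures still show them in line.
- **Turntable:** All four pins are back at the detent positions. I confirmed each click from where the knobs had moved to.
- **Knobs:** In the last pictures both stand upright in their dishes. I judged that by eye after the final click and did not measure how well they are centred.
- **Bystanders:** I touched none of them.
- **Off plan:** The handle slid about 10 mm in the fingers on the first swing, which did no harm. I viewed 16 pictures, two over the budget of 14.

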